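# Press both tray latches flush on the bracket, then slide the tray into its slot

## Task

Both slide latches of the green spoon-rest tray stick out. Push the tray against the upright face of the steel bracket until that presses one latch in flush, turn the tray round and press in the other latch on the bracket too, then slide the tray fully home into the slot of the white riser, a side without a latch going in first. Keep the tray flat on the board all the while, do not press the latches with the gripper, and leave the jar, mug, bowl and canister standing where they are.

Things in the scene. Friction and masses are not known exactly. Their poses are not given: they have to be found in the camera images.
- tray: Loose green square plastic tray, 108 x 108 mm, 28 mm high, 350 g, too wide to grasp across. Open well on top, 86 x 86 mm, floor 4 mm thick, walls 11 mm thick. Origin: centre of underside; z up, x and y square to its sides. A red latch is in the middle of the +y side, a yellow one in the middle of the -y side; +x and -x sides are plain.
- latch_red: Red slide latch in the tray's +y wall, 24 mm long, 18 mm high. Origin: middle of its outer face, 17 mm above the tray's underside. It slides along the tray's y only, stiffly (5 N), and stays where left. Out, its face is up to 61.3 mm from the tray's centre; fully in, 54.3 mm (flush).
- latch_yellow: Yellow slide latch, the same in the middle of the tray's -y wall: outer face at tray y = -61.3 mm when out, -54.3 mm when fully in.
- bracket: Bent steel bracket screwed to the board. Upright flange 44 mm wide (y), 36 mm high, 6 mm thick; its flat face looks to the bracket's own -x (roughly to the robot). Origin: on the board below the middle of that face. Foot plate runs 66 mm back to +x, 5 mm high.
- riser: White riser fixed to the board, tray slot along its +x. Origin: on the board, middle of the slot's mouth. Cheeks 113 mm apart inside, 8 mm thick, 39 mm high, x = 0 to 100 mm, flared lead-ins from x = -13 mm; back stop at x = 96 mm; roof 33 to 39 mm up, only from x = 46 to 104 mm. The board is the slot's floor.
- slot_home (a point): Point on the board, 42 mm inside the mouth of the riser's slot, where the centre of the tray's underside lies when it is fully home against the stop (its rear side then stands 12 mm out of the mouth). Axes as the riser.
- jar: Loose glass coffee jar with red lid, 72 mm diameter, 130 mm high, 450 g; bystander. Origin: centre of underside.
- mug: Loose stainless mug, 76 mm diameter, 85 mm high, handle on its +y side; bystander. Origin: centre of underside.
- bowl: Loose white ceramic bowl, 100 mm diameter, 45 mm high; bystander. Origin: centre of underside.
- canister: Loose white push-top dispenser canister near the far edge of the board, 80 mm diameter, 125 mm high; bystander. Origin: centre of underside.
Things that resemble listed ones, but are neither listed nor needed, are in the scene too. There is more than one size of the tray; the job needs the largest.

How it is judged (in metres and radians):
On the way, in this order (a step that is already met when the one before it is completed fails the run):
1. one latch is pressed in flush by the bracket (((y of latch_red in the frame of tray below 0.0558 m and (contact force between tray and bracket above 1 N and x of latch_red in the frame of bracket above -0.006 m and y of latch_red in the frame of bracket between -0.034 and 0.034 m)) or (y of latch_yellow in the frame of tray above -0.0558 m and (contact force between tray and bracket above 1 N and x of latch_yellow in the frame of bracket above -0.006 m and y of latch_yellow in the frame of bracket between -0.034 and 0.034 m)))), for 0.06 s.
2. the other latch is pressed in flush by the bracket as well (y of latch_red in the frame of tray below 0.0558 m and y of latch_yellow in the frame of tray above -0.0558 m and ((contact force between tray and bracket above 1 N and x of latch_red in the frame of bracket above -0.006 m and y of latch_red in the frame of bracket between -0.034 and 0.034 m) or (contact force between tray and bracket above 1 N and x of latch_yellow in the frame of bracket above -0.006 m and y of latch_yellow in the frame of bracket between -0.034 and 0.034 m))), for 0.06 s.
At the end, for the whole second after the job is handed in: Both latches in to within 1.5 mm of their full travel; tray flat on the board in the riser's slot, within 4 mm of the back stop, within 4 mm of the slot's middle line, its plain sides to front and back (within 0.08 rad), at rest; jar, mug, bowl and canister within 20 mm of where they stood (y of latch_red in the frame of tray below 0.0558 m and y of latch_yellow in the frame of tray above -0.0558 m and x of tray in the frame of riser between 0.038 and 0.045 m and y of tray in the frame of riser between -0.004 and 0.004 m and angle between the x axis of tray and the x axis of riser, either way round below 0.08 rad and height (world z) of tray below 0.004 m and angle between tray's own z axis and vertical below 0.06 rad and linear speed of tray below 0.02 m/s and distance of each of jar, mug, bowl, canister from where it was at the start of the episode below 0.02 m); the robot touches nothing.
It fails at once if the tray is lifted or tipped (height (world z) of tray above 0.015 m or angle between tray's own z axis and vertical above 0.25 rad).
It fails at once if the gripper presses a latch (contact force between any of the fingers, the arm and latch_red above 3 N or contact force between any of the fingers, the arm and latch_yellow above 3 N).
It fails at once if a bystander is shifted or tipped (distance of any of jar, mug, bowl, canister from where it was at the start of the episode above 0.03 m or angle between any of jar, mug, bowl, canister's own z axis and vertical above 0.35 rad).
It also fails if it takes over 72 s, if anything falls off the work surface, if the arm or the gripper's body presses on something with over 40 N, if the wrist force passes 120 N, or if a joint passes its speed limit or range.

## Robot

A 6-joint arm with a two-finger parallel gripper is mounted at the origin on the work surface. World frame = base frame: x ahead of the robot, y to its left, z up, the work surface at z = 0. Lengths are in m, angles in degrees, forces in N, time in s.
With the tool pointing down it reaches from about 0.275 to 0.825 m from the base axis. Payload 4.9 kg.
Tool frame: the origin (TCP) lies at the very end of the fingers, on their centre line; the grasp point (between the pads) lies 19 mm behind it; z points along the fingers, y is the direction in which the jaws open and shut (so a half turn about z gives the same grasp; the last joint's range is limited). The gripper opens to 85 mm and grips with 20 to 120 N. Pads are 22 mm wide; open, the fingers measure 114 mm over their backs; the gripper's body (76 mm by 85 mm) begins 54 mm behind the grasp point. The pads swing forward as they close: fully open they stand 13 mm farther back than shut.
Start: joints at [63.415, 18.69, -11.035, 60.275, 0, 82.311], TCP at [0.178, 0.52, 0.231] pointing down, gripper open.
Joint ranges: [-152.03, 152.03], [-55.5, 102.48], [-74.3, 77.21], [-110.64, 120.58], [-84.22, 78.4], [-180, 180]. Speed limits (degrees/s): [147.25, 147.25, 180, 180, 180, 180].

## Interface

Orientations are given as a 3x3 rotation matrix whose columns are the frame's x, y, z axes.
In Python, from plant import get_obs, cams, order gives the robot as it stands.
- The arm moves only by the tool jog_arm, never from a script. Its argument "deltas" is one flat list of numbers, 7 for each row, row after row: the shift along the tool's x, y, z in mm, then the turn, a rotation vector about the tool's x, y, z in units of 5 degrees (1.0 is 5 degrees), then the opening, from 0 (shut) to 1 (fully open). A call has 1 to 10 rows; each row is the pose to reach, as a shift and turn from the pose commanded when the call began, along the tool's axes at that moment; what a row does not reach only later rows make up. A row lasts 1/8 s, in which the tool goes at most 62.5 mm and 10.7 degrees, less where a joint would pass 70% of its speed; a pose out of reach is approached as far as the arm can. A call with a gripper value outside its range is refused whole. The fingers move at their own pace and stop on an object; "newtons" is the grip in N (left out, the last holds). Time passes only in rows, so rows that repeat a pose let the fingers close. It gives the time, the measured TCP pose, the force and the opening at its end, in the units of the state.
- get_obs(): the state, without advancing time (a new reading comes with each control period).
- cams.capture(name): name is "scene" or "top" or "wrist"; returns a dict with "image" (480x640x3 uint8, blue, green, red), "vertical_fov" (degrees; the focal length in pixels is half the picture's height over the tangent of half this angle, whatever the lens; pixels are square), "cx", "cy" (the principal point, pixels), "view" (4x4, takes a point from world to camera coordinates). Camera axes: x right, y up, looking along -z (the intrinsics and any distortion apply to the point x, -y, -z); pixel columns grow to the right and rows downward; lengths in m; the calibration is good to about 2 mm. The wrist camera is an equidistant fisheye: a pixel r from the principal point sees the ray r / f radians off the axis. A picture is of the moment at which its call begins. There is no depth.
- order.close_job(): hands the job in, once; it reports no verdict.
The state is a dict: "time_s": time; "joint_pos": joint angles; "joint_velocities": joint speeds; "joint_efforts": joint torques, N m; "eef_pos": TCP position; "orientation": TCP orientation; "wrist_force": force on the tool from outside, world axes, zero at the start; "ft_torque": the same for the moment, N m; "opening": finger opening in m.
Only numpy, scipy, OpenCV 4.12 (cv2) and the standard library are available. Lean on these libraries where they do the work, as an engineer would, in place of code of your own. Each camera call takes 0.05 s, during which the arm holds its last target.

## Working session

There is one attempt and no reset: what is moved stays moved. The work goes in short steps, Python scripts to look and compute and a tool call to move; the robot and the scene stay as the last step left them, time stands still between calls to the robot, and variables do not carry over. Pictures are saved under pics/ and viewed, and the job is handed in when it is done.

Besides the shell and the picture viewer there is one more tool, called after "Emit:" as name(argument=value, ...) on one line, values as JSON. jog_arm: Moves the arm, as the interface text tells. Its arguments: {"type":"object","properties":{"deltas":{"type":"array"},"newtons":{"type":"number"}},"required":["deltas"]}

```bash
ls; mkdir -p pics; cat > h.py <<'E'
import numpy as np, cv2, sys
sys.path.insert(0,'.')
from plant import get_obs, cams, order
def cap(n,save=None):
    c=cams.capture(n)
    if save: cv2.imwrite('pics/'+save,c['image'])
    return c
E
python3 - <<'E'
from h import *
for n in ['scene','top','wrist']:
    c=cap(n,n+'0.png'); print(n,c['vertical_fov'],c['cx'],c['cy'],{k for k in c}); print(np.round(c['view'],4))
o=get_obs(); print({k:np.round(v,3) for k,v in o.items()})
E
```

```text
pics
scene 51.14144400681201 313.0070113537721 240.0584466997814 {'view', 'cx', 'cy', 'vertical_fov', 'image'}
[[ 0.6455  0.7634 -0.0218 -0.3779]
 [-0.4342  0.3904  0.8119  0.1917]
 [ 0.6283 -0.5146  0.5834 -1.3596]
 [ 0.      0.      0.      1.    ]]
top 43.3219000296317 317.20392006022786 246.1457463674824 {'view', 'cx', 'cy', 'vertical_fov', 'image'}
[[ 0.018  -0.9998  0.0127 -0.0225]
 [ 0.9897  0.0196  0.1421 -0.5701]
 [-0.1423  0.0101  0.9898 -1.3816]
 [ 0.      0.      0.      1.    ]]
wrist 65.70646984690485 319.3346628171323 234.73428505177816 {'view', 'cx', 'cy', 'vertical_fov', 'image'}
[[ 0.3238  0.9461 -0.001  -0.5491]
 [-0.9023  0.3085 -0.3011  0.0386]
 [-0.2845  0.0984  0.9536 -0.3792]
 [ 0.      0.      0.      1.    ]]
{'time_s': np.float64(0.15), 'joint_pos': array([ 6.3417e+01,  1.8721e+01, -1.1076e+01,  6.0274e+01, -1.0000e-03,
        8.2311e+01]), 'joint_velocities': array([-0.089, -0.007,  0.299,  0.032,  0.036,  0.118]), 'joint_efforts': array([ 1.0000e-03, -4.4370e+01,  2.6267e+01,  1.0000e-02, -0.0000e+00,
        0.0000e+00]), 'eef_pos': array([0.178, 0.52 , 0.231]), 'orientation': array([[-0.946,  0.324, -0.001],
       [ 0.324,  0.946, -0.001],
       [ 0.   , -0.001, -1.   ]]), 'wrist_force': array([-0.398, -0.603,  0.033]), 'ft_torque': array([ 0.013,  0.075, -0.021]), 'opening': np.float64(0.085)}
```

View pics/top0.png

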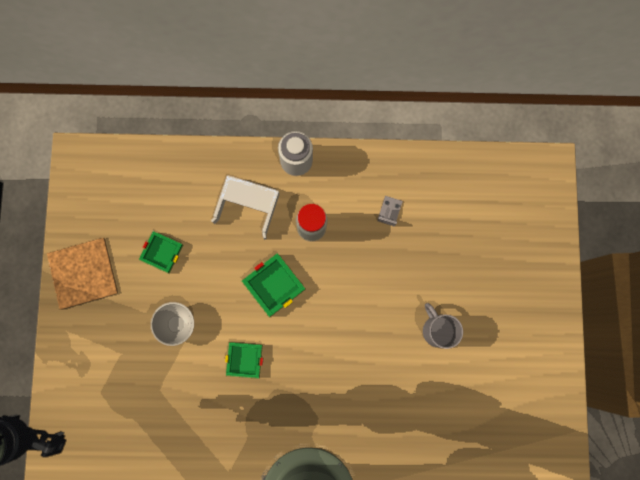

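View pics/scene0.png

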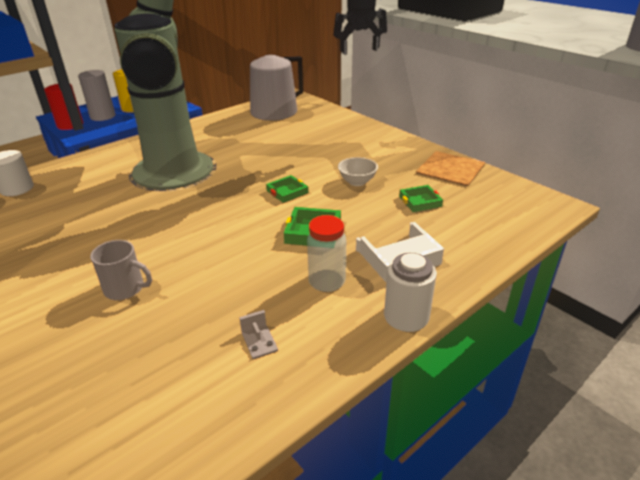

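The top view shows three green trays, at (273,285), (162,252) and (244,359). The one at (273,285) is clearly the largest. The riser is at (248,200), bracket (391,210), jar (311,220), canister (295,150), mug (443,330) and bowl (172,324). Next I'll enlarge and measure.

```bash
cat >> h.py <<'E'
def ray(c,u,v):
    f=240/np.tan(np.radians(c['vertical_fov']/2)); R=c['view'][:3,:3]; t=c['view'][:3,3]
    d=R.T@np.array([(u-c['cx'])/f,-(v-c['cy'])/f,-1.0]); return -R.T@t,d
def onz(c,u,v,z):
    o,d=ray(c,u,v); return (o+d*(z-o[2])/d[2])
def proj(c,p):
    f=240/np.tan(np.radians(c['vertical_fov']/2)); q=c['view'][:3,:3]@np.asarray(p)+c['view'][:3,3]
    return np.array([c['cx']+f*q[0]/-q[2], c['cy']-f*q[1]/-q[2]])
def crop(im,x0,y0,x1,y1,s,name):
    cv2.imwrite('pics/'+name,cv2.resize(im[y0:y1,x0:x1],None,fx=s,fy=s,interpolation=cv2.INTER_CUBIC))
def bigtray(c,z=0.028):
    im=c['image']; h=cv2.cvtColor(im,cv2.COLOR_BGR2HSV)
    g=cv2.inRange(h,(45,90,30),(85,255,255))
    cs,_=cv2.findContours(g,cv2.RETR_EXTERNAL,cv2.CHAIN_APPROX_NONE)
    return cs,h
E
python3 - <<'E'
from h import *
c=cap('top'); cv2.imwrite('pics/top1.png',c['image'])
im=c['image']
crop(im,230,240,330,320,8,'tray1.png'); crop(im,200,165,300,245,8,'riser1.png'); crop(im,360,180,430,236,10,'brk1.png')
cs,h=bigtray(c)
for k in cs:
    if cv2.contourArea(k)<300: continue
    r=cv2.minAreaRect(k); b=cv2.boxPoints(r)
    P=np.array([onz(c,*p,0.028) for p in b]); print('green',np.round(r[0],1),r[1],r[2],'ctr',P.mean(0).round(4),'sides',np.linalg.norm(P-np.roll(P,1,0),axis=1).round(3))
for nm,lo,hi in [('red',(0,150,80),(6,255,255)),('yel',(20,170,120),(32,255,255))]:
    m=cv2.inRange(h,lo,hi); n,l,s,ct=cv2.connectedComponentsWithStats(m)
    for i in range(1,n):
        if s[i,4]>8: print(nm,s[i,4],ct[i].round(1),onz(c,*ct[i],0.026).round(4))
E
```

```text
green [243.5 359.6] (33.135780334472656, 33.894256591796875) 5.440331935882568 ctr [0.3045 0.1535 0.028 ] sides [0.076 0.077 0.077 0.077]
green [273.1 284.5] (46.133243560791016, 45.8701286315918) 52.12501525878906 ctr [0.4793 0.0901 0.028 ] sides [0.109 0.108 0.109 0.107]
green [160.5 251.5] (32.64659118652344, 32.64659118652344) 26.56505012512207 ctr [0.5523 0.3584 0.028 ] sides [0.078 0.077 0.079 0.077]
red 616 [311.3 217.3] [0.6419 0.0035 0.026 ]
red 15 [145.  244.3] [0.5688 0.3965 0.026 ]
red 30 [258.6 265.9] [0.5227 0.1259 0.026 ]
red 16 [261.1 361.1] [0.3015 0.1131 0.026 ]
yel 24 [175.2 258.5] [0.5363 0.3233 0.026 ]
yel 46 [287.6 303.1] [0.4361 0.055  0.026 ]
yel 23 [226.  358.7] [0.3056 0.1942 0.026 ]
```

View pics/tray1.png

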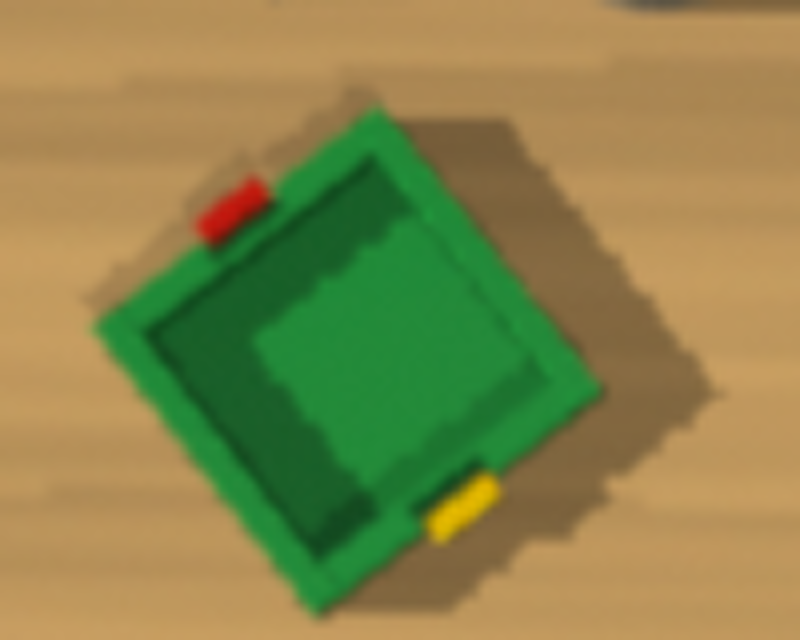

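View pics/riser1.png

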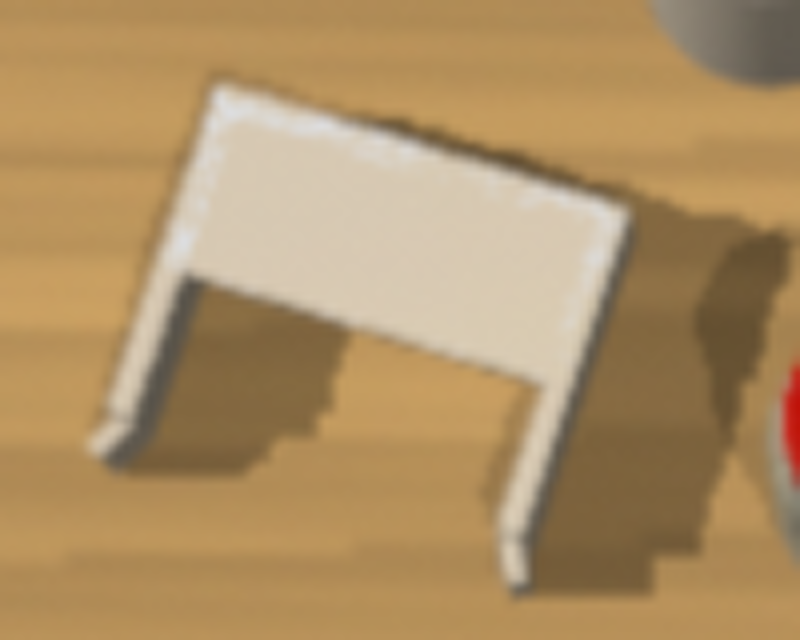

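View pics/brk1.png

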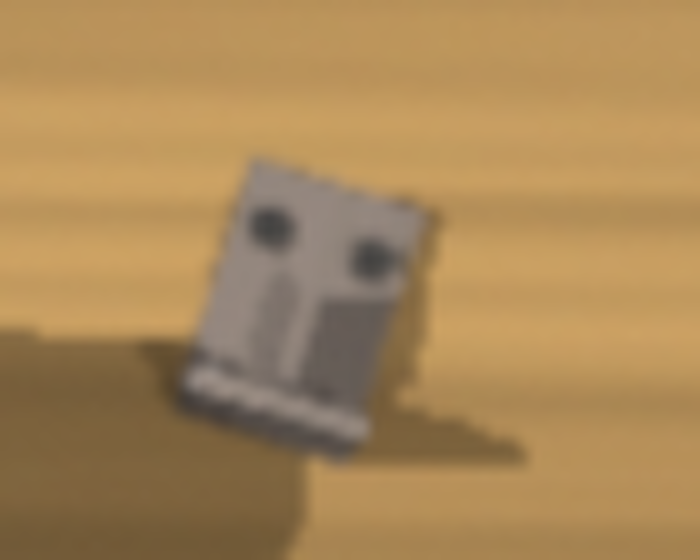

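Crops confirm it: the big tray is the 108 mm one, with red upper-left and yellow lower-right. The riser's mouth faces the robot, and the bracket's flange also faces the robot.

```bash
python3 - <<'E'
from h import *
c=cap('top')
def up(X,Y,x0,y0,s): return x0+(X+.5)/s-.5, y0+(Y+.5)/s-.5
R=lambda X,Y,z:onz(c,*up(X,Y,200,165,8),z)[:2]
def ang(a): return np.degrees(np.arctan2(a[1],a[0])).round(2)
fl,fr=R(188,275,.039),R(545,384,.039); bl,br=R(213,82,.039),R(632,208,.039)
print('roof front w',np.linalg.norm(fl-fr),'back w',np.linalg.norm(bl-br),'depth',np.dot((bl+br)/2-(fl+fr)/2,[1,0]),ang((bl+br)/2-(fl+fr)/2))
for a,b in((fl,fr),(bl,br)): print('ang',ang(a-b)-90)
print('mid f',(fl+fr)/2,'mid b',(bl+br)/2, np.linalg.norm((bl+br)/2-(fl+fr)/2))
B=lambda X,Y,z:onz(c,*up(X,Y,360,180,10),z)[:2]
tl,tr=B(183,390,.036),B(358,442,.036); kl,kr=B(252,157,.005),B(430,210,.005)
print('flange w',np.linalg.norm(tl-tr),ang(tl-tr)-90,'mid',(tl+tr)/2,'foot w',np.linalg.norm(kl-kr),ang(kl-kr)-90,(kl+kr)/2,np.linalg.norm((kl+kr)/2-(tl+tr)/2),ang((kl+kr)/2-(tl+tr)/2))
T=lambda X,Y,z:onz(c,*up(X,Y,230,240,8),z)[:2]
t=[T(380,107,.028),T(604,390,.028),T(317,616,.028),T(95,325,.028)]
t=np.array(t);print('tray',t.mean(0),[np.linalg.norm(t[i]-t[i-1]).round(4) for i in range(4)],[ang(t[i]-t[i-1]) for i in range(4)])
# scene view check
c2=cap('scene'); im=c2['image']
crop(im,270,190,450,340,4,'sc_r.png'); crop(im,220,290,300,370,7,'sc_b.png')
for n,p in [('tray',[*t.mean(0),.028]),('brk face top',[*((tl+tr)/2),.036]),('roof front mid',[*((fl+fr)/2),.039])]: print(n,proj(c2,p))
for n,u,v,z in [('jar',311.5,217.5,.13),('can',295,146,.125),('bowl',172.5,323,.045),('mug',443,327,.085)]: print(n,onz(c,u,v,z).round(3))
E
```

```text
roof front w 0.11136232800400109 back w 0.13127053067371508 depth 0.05654211737348469 -14.59
ang -16.069999999999993
ang -15.89
mid f [0.66425458 0.1607032 ] mid b [0.7207967  0.14598389] 0.058426613174414485
flange w 0.043340408307872294 -15.700000000000003 mid [ 0.63445026 -0.1758326 ] foot w 0.045316341458685135 -15.799999999999997 [ 0.69845249 -0.19691875] 0.06738627560648953 -18.23
tray [0.47936313 0.08997477] [np.float64(0.1054), np.float64(0.107), np.float64(0.1065), np.float64(0.1077)] [np.float64(-51.03), np.float64(-140.5), np.float64(129.36), np.float64(38.93)]
tray [312.83609251 220.97023766]
brk face top [251.98370065 312.78591403]
roof front mid [399.4554485 241.2165137]
jar [0.622 0.003 0.13 ]
can [0.787 0.044 0.125]
bowl [0.385 0.318 0.045]
mug [ 0.386 -0.297  0.085]
```

View pics/sc_r.png

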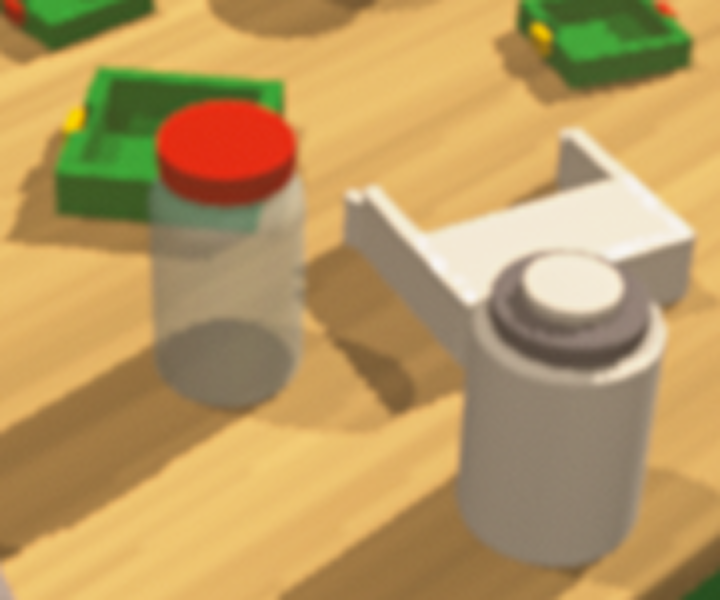

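View pics/sc_b.png

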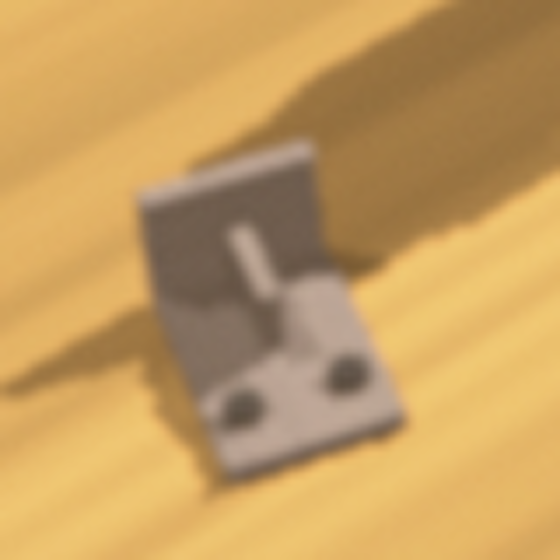

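```bash
cat >> h.py <<'E'
def delta(x,y,z,yaw,start=None):
    o=get_obs(); R=np.array(o['orientation']); p=np.array(o['eef_pos'])
    if start is not None:
        p=np.array(start[:3]); a=np.radians(start[3]); R=np.array([[np.cos(a),np.sin(a),0],[np.sin(a),-np.cos(a),0],[0,0,-1]])
    y0=np.degrees(np.arctan2(R[1,0],R[0,0])); d=R.T@(np.array([x,y,z])-p)*1000
    t=-(yaw-y0); print('t',round(float(o['time_s']),2),'at',p.round(4),'yaw',round(y0,2),'shift',d.round(1),'turn5',round(t/5,2),'alt',round((t+360)/5,2),round((t-360)/5,2),'j',np.round(o['joint_pos'],0),'F',np.round(o['wrist_force'],1),'op',round(float(o['opening']),4))
E
python3 - <<'E'
from h import *
delta(.5099,.0524,.10,219.1-360)
delta(.5099,.0524,.008,219.1-360,(.5099,.0524,.10,219.1))
E
```

```text
t 0.3 at [0.178  0.5202 0.231 ] yaw 161.1 shift [-465.5 -335.   131.2] turn5 60.4 alt 132.4 -11.6 j [ 63.  19. -11.  60.   0.  82.] F [ 0.6 -0.6 -0.1] op 0.0857
t 0.3 at [0.5099 0.0524 0.1   ] yaw -140.9 shift [ 0.  0. 92.] turn5 0.0 alt 72.0 -72.0 j [ 63.  19. -11.  60.   0.  82.] F [ 0.6 -0.6 -0.1] op 0.0857
```

Emit:
jog_arm(deltas=[-120,-86,0,0,0,-3,0.5,-465.5,-335,80,0,0,-11.6,0.5,-465.5,-335,100,0,0,-11.6,0.5,-465.5,-335,131,0,0,-11.6,0.5,-465.5,-335,131,0,0,-11.6,0.5,-465.5,-335,131,0,0,-11.6,0.5,-465.5,-335,131,0,0,-11.6,0.5,-465.5,-335,131,0,0,-11.6,0.5,-465.5,-335,131,0,0,-11.6,0.5,-465.5,-335,131,0,0,-11.6,0.5])

```text
time_s: 1.55
eef_pos: [0.5065, 0.0577, 0.1022]
orientation: [[-0.776, -0.631, 0.001], [-0.631, 0.776, 0.0], [-0.001, -0.0, -1.0]]
wrist_force: [0.7, 0.0, 0.2]
opening: 0.0432
```

Emit:
jog_arm(deltas=[0,0,0,0,0,0,0.5])

```text
time_s: 1.68
eef_pos: [0.5072, 0.056, 0.1015]
orientation: [[-0.78, -0.626, 0.0], [-0.626, 0.78, -0.001], [0.0, -0.001, -1.0]]
wrist_force: [-0.8, 0.5, 0.7]
opening: 0.0425
```

```bash
python3 - <<'E'
from h import *
delta(.5099,.0524,.10,219.1-360)
c=cap('wrist','w1.png')
E
```

```text
t 1.68 at [0.5072 0.056  0.1015] yaw -141.25 shift [ 0.2 -4.5  1.5] turn5 -0.07 alt 71.93 -72.07 j [ -2.  22. -27.  41.  -0. -41.] F [-0.8  0.5  0.7] op 0.0425
```

View pics/w1.png

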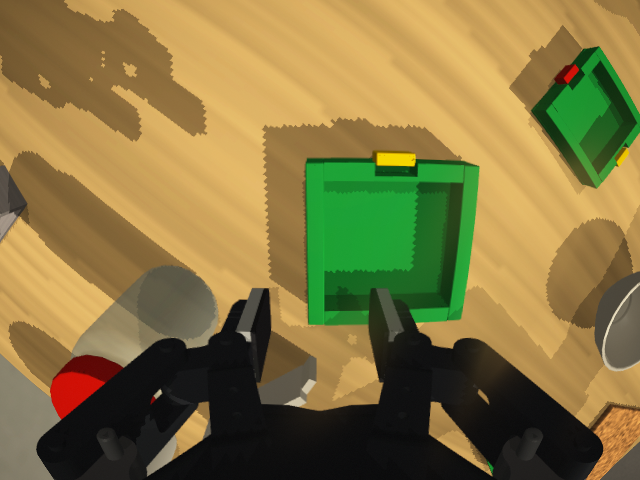

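The wrist view shows the big tray. Its left (+x) plain wall, at column ~315, lies between the fingers at columns ~255 and 385. I'll wait a moment for it to settle, then descend.

Emit:
jog_arm(deltas=[0,0,0,0,0,0,0.5,0,0,20,0,0,0,0.5,0,0,50,0,0,0,0.5,0,0,50,0,0,0,0.5,0,0,50,0,0,0,0.5])

```text
time_s: 2.35
eef_pos: [0.5055, 0.0603, 0.0536]
orientation: [[-0.775, -0.632, 0.001], [-0.632, 0.775, 0.0], [-0.001, -0.001, -1.0]]
wrist_force: [0.4, 0.3, -0.3]
opening: 0.0426
```

```bash
python3 - <<'E'
from h import *
delta(.5099,.0524,.008,219.1-360)
E
```

```text
t 2.35 at [0.5055 0.0603 0.0536] yaw -140.8 shift [ 1.6 -8.9 45.6] turn5 0.02 alt 72.02 -71.98 j [ -2.  26. -30.  34.   0. -41.] F [ 0.4  0.3 -0.3] op 0.0426
```

Emit:
jog_arm(deltas=[0,0,0,0,0,0,0.5,0,0,0,0,0,0,0.5])

```text
time_s: 2.6
eef_pos: [0.506, 0.0596, 0.0535]
orientation: [[-0.776, -0.631, 0.002], [-0.631, 0.776, -0.0], [-0.001, -0.001, -1.0]]
wrist_force: [-0.5, 0.7, -0.0]
opening: 0.0428
```

```bash
python3 - <<'E'
from h import *
for i in range(6):
    if i%2: cap('top')
    delta(.5099,.0524,.008,219.1-360)
c=cap('top'); print(proj(c,[.5055,.0603,.0536])); crop(c['image'],230,230,330,310,8,'t2.png')
E
```

```text
t 2.6 at [0.506  0.0596 0.0535] yaw -140.89 shift [ 1.5 -8.  45.5] turn5 0.0 alt 72.0 -72.0 j [ -2.  26. -30.  34.  -0. -41.] F [-0.5  0.7 -0. ] op 0.0428
t 2.65 at [0.5058 0.0595 0.0533] yaw -140.89 shift [ 1.4 -8.  45.3] turn5 0.0 alt 72.0 -72.0 j [ -2.  26. -30.  34.   0. -41.] F [ 0.2  0.5 -0.3] op 0.0424
t 2.65 at [0.5058 0.0595 0.0533] yaw -140.89 shift [ 1.4 -8.  45.3] turn5 0.0 alt 72.0 -72.0 j [ -2.  26. -30.  34.   0. -41.] F [ 0.2  0.5 -0.3] op 0.0424
t 2.7 at [0.5057 0.0594 0.0531] yaw -140.9 shift [ 1.2 -8.1 45.1] turn5 0.0 alt 72.0 -72.0 j [ -2.  26. -30.  34.   0. -41.] F [ 1.6  0.1 -0.3] op 0.0424
t 2.7 at [0.5057 0.0594 0.0531] yaw -140.9 shift [ 1.2 -8.1 45.1] turn5 0.0 alt 72.0 -72.0 j [ -2.  26. -30.  34.   0. -41.] F [ 1.6  0.1 -0.3] op 0.0424
t 2.75 at [0.5055 0.0594 0.0529] yaw -140.9 shift [ 1.1 -8.2 44.9] turn5 -0.0 alt 72.0 -72.0 j [ -2.  26. -30.  34.  -0. -41.] F [-0.2 -0.3  0.5] op 0.0427
[285.67775768 272.476988  ]
```

View pics/t2.png

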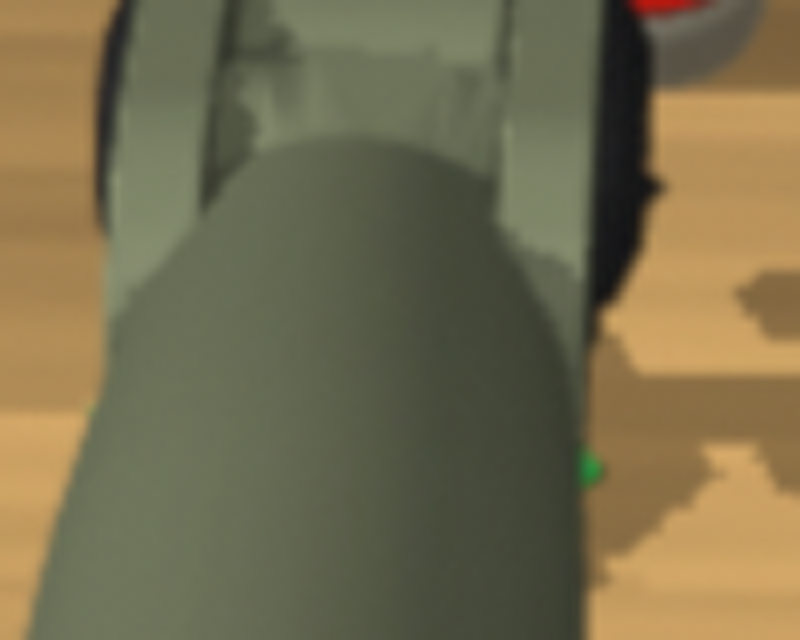

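The arm hides the tray from the top camera. The first move ended 8 mm short along the jaw axis, so I'll correct that before going lower.

Emit:
jog_arm(deltas=[1.2,-8,5,0,0,0,0.5,1.2,-8,15,0,0,0,0.5,1.2,-8,15,0,0,0,0.5,1.2,-8,15,0,0,0,0.5])

```text
time_s: 3.3
eef_pos: [0.5091, 0.0525, 0.0372]
orientation: [[-0.776, -0.631, -0.001], [-0.631, 0.776, 0.0], [0.001, 0.001, -1.0]]
wrist_force: [-0.4, -0.0, -0.1]
opening: 0.0431
```

```bash
python3 - <<'E'
from h import *
delta(.5099,.0524,.008,219.1-360)
c=cap('wrist','w2.png')
E
```

```text
t 3.3 at [0.5091 0.0525 0.0372] yaw -140.9 shift [-0.6 -0.6 29.2] turn5 0.0 alt 72.0 -72.0 j [ -2.  27. -31.  32.   0. -41.] F [-0.4 -0.  -0.1] op 0.0431
```

View pics/w2.png

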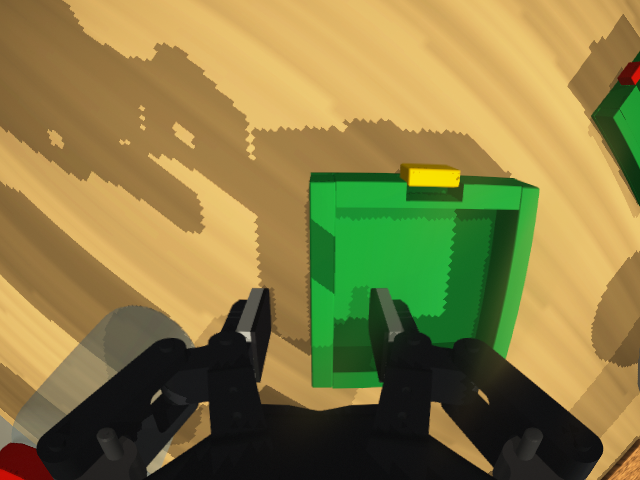

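The wrist view shows the +x wall at columns 310–335, centred between the finger tips at columns 262 and 378. I'll descend and grip.

Emit:
jog_arm(deltas=[-0.5,-0.5,14,0,0,0,0.5,-0.5,-0.5,28,0,0,0,0.5,-0.5,-0.5,28,0,0,0,0.5,-0.5,-0.5,28,0,0,0,0.5])

```text
time_s: 3.85
eef_pos: [0.5099, 0.0525, 0.0093]
orientation: [[-0.776, -0.631, -0.001], [-0.631, 0.776, 0.0], [0.0, 0.0, -1.0]]
wrist_force: [0.6, 0.7, 0.2]
opening: 0.0429
```

Emit:
jog_arm(deltas=[0,0,0,0,0,0,0.3,0,0,0,0,0,0,0.2,0,0,0,0,0,0,0.1,0,0,0,0,0,0,0,0,0,0,0,0,0,0,0,0,0,0,0,0,0], newtons=60)

```text
time_s: 4.6
eef_pos: [0.5101, 0.0529, 0.0101]
orientation: [[-0.776, -0.631, 0.0], [-0.631, 0.776, 0.001], [-0.001, 0.001, -1.0]]
wrist_force: [-1.5, 1.8, 5.2]
opening: 0.0094
```

```bash
python3 - <<'E'
from h import *
delta(.5099,.0524,.008,219.1-360)
c=cap('wrist','w3.png')
E
```

```text
t 4.6 at [0.5101 0.0529 0.0101] yaw -140.88 shift [ 0.5 -0.2  2.1] turn5 0.0 alt 72.0 -72.0 j [ -2.  30. -32.  28.   0. -41.] F [-1.5  1.8  5.2] op 0.0094
```

View pics/w3.png

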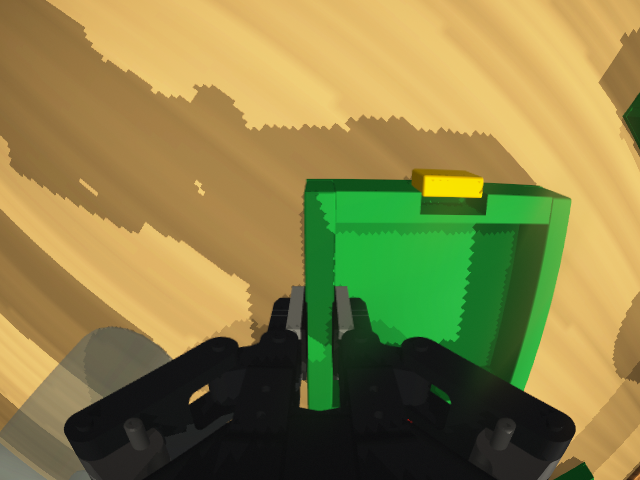

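The gripper holds the +x wall between the pads (columns 305–335). Now drag back and right while turning -55°.

```bash
python3 - <<'E'
from h import *
delta(.4268,-.1067,.0100,164.2-360)
delta(.4268,-.1067,.0100,164.2)
E
```

```text
t 4.65 at [0.5101 0.0529 0.0101] yaw -140.88 shift [ 1.653e+02 -7.120e+01 -1.000e-01] turn5 10.98 alt 82.98 -61.02 j [ -2.  30. -32.  28.   0. -41.] F [-1.6  2.3  6.1] op 0.0097
t 4.65 at [0.5101 0.0529 0.0101] yaw -140.88 shift [ 1.653e+02 -7.120e+01 -1.000e-01] turn5 -61.02 alt 10.98 -133.02 j [ -2.  30. -32.  28.   0. -41.] F [-1.6  2.3  6.1] op 0.0097
```

Emit:
jog_arm(deltas=[16,-7,0,0,0,1,0,36,-16,0,0,0,2.4,0,56,-24,0,0,0,3.7,0,76,-33,0,0,0,5,0,96,-41,0,0,0,6.3,0,116,-50,0,0,0,7.6,0,136,-59,0,0,0,9,0,152,-66,0,0,0,10.2,0,165,-71,0,0,0,11,0,165,-71,0,0,0,11,0])

```text
time_s: 5.9
eef_pos: [0.4272, -0.108, 0.01]
orientation: [[-0.961, 0.275, 0.001], [0.275, 0.961, -0.002], [-0.001, -0.002, -1.0]]
wrist_force: [-1.8, -2.5, 5.1]
opening: 0.0097
```

```bash
python3 - <<'E'
from h import *
delta(.4268,-.1067,.0100,164.2)
c=cap('wrist','w4.png')
E
```

```text
t 5.9 at [ 0.4272 -0.108   0.01  ] yaw 164.02 shift [0.7 1.2 0. ] turn5 -0.04 alt 71.96 -72.04 j [-24.  25. -42.  23.  -0.  -8.] F [-1.8 -2.5  5.1] op 0.0097
```

View pics/w4.png

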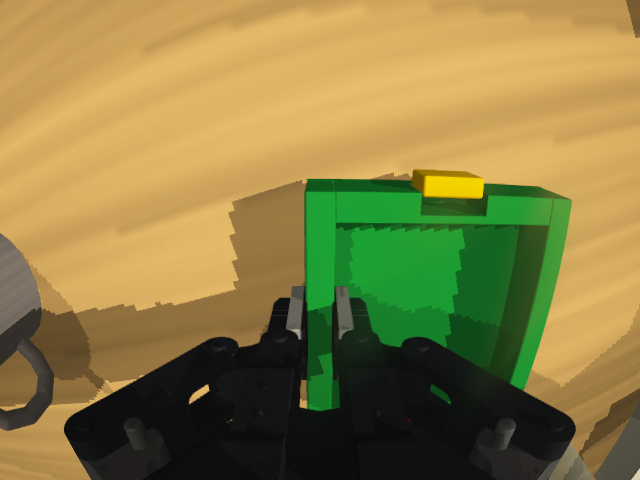

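The tray followed rigidly. Now go to 15 mm short of the bracket face.

```bash
python3 - <<'E'
from h import *
delta(.5484,-.2024,.0100,164.2)
E
```

```text
t 5.95 at [ 0.4272 -0.108   0.01  ] yaw 164.07 shift [-142.4  -57.5    0.3] turn5 -0.03 alt 71.97 -72.03 j [-24.  25. -42.  23.  -0.  -8.] F [-0.9 -2.   5.7] op 0.0093
```

Emit:
jog_arm(deltas=[-15,-6,0,0,0,0,0,-37,-15,0,0,0,0,0,-62,-25,0,0,0,0,0,-87,-35,0,0,0,0,0,-110,-45,0,0,0,0,0,-130,-53,0,0,0,0,0,-142,-57.5,0,0,0,0,0,-142,-57.5,0,0,0,0,0,-142,-57.5,0,0,0,0,0])

```text
time_s: 7.08
eef_pos: [0.5478, -0.2006, 0.0094]
orientation: [[-0.962, 0.273, 0.0], [0.273, 0.962, -0.0], [-0.0, -0.0, -1.0]]
wrist_force: [0.3, -0.1, 2.2]
opening: 0.0094
```

```bash
python3 - <<'E'
from h import *
delta(.5484,-.2024,.0100,164.2)
c=cap('top','t5.png'); crop(c['image'],330,170,430,250,8,'t5c.png'); c=cap('scene'); crop(c['image'],180,240,340,370,5,'s5.png')
E
```

```text
t 7.08 at [ 0.5478 -0.2006  0.0094] yaw 164.16 shift [-1.  -1.6 -0.6] turn5 -0.01 alt 71.99 -72.01 j [-27.  35. -21.  34.  -0. -12.] F [ 0.3 -0.1  2.2] op 0.0094
```

View pics/t5c.png

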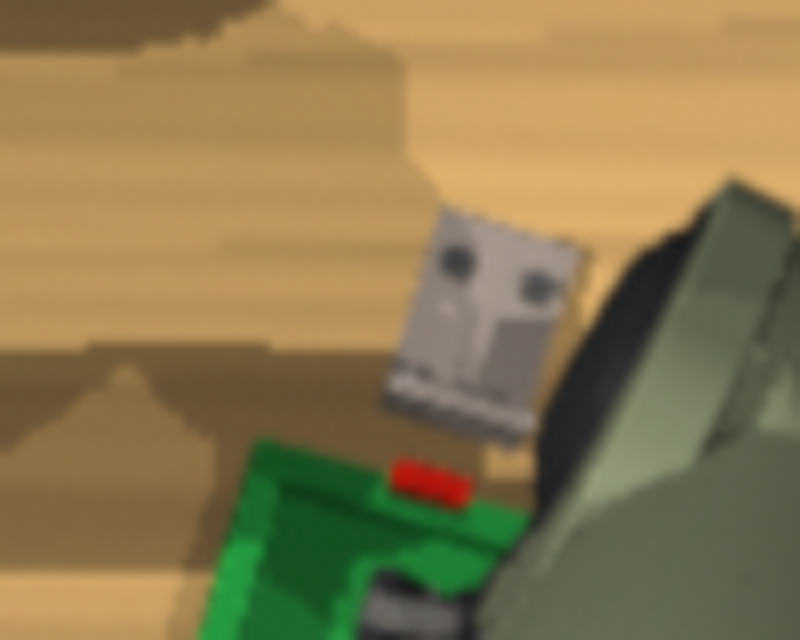

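View pics/s5.png

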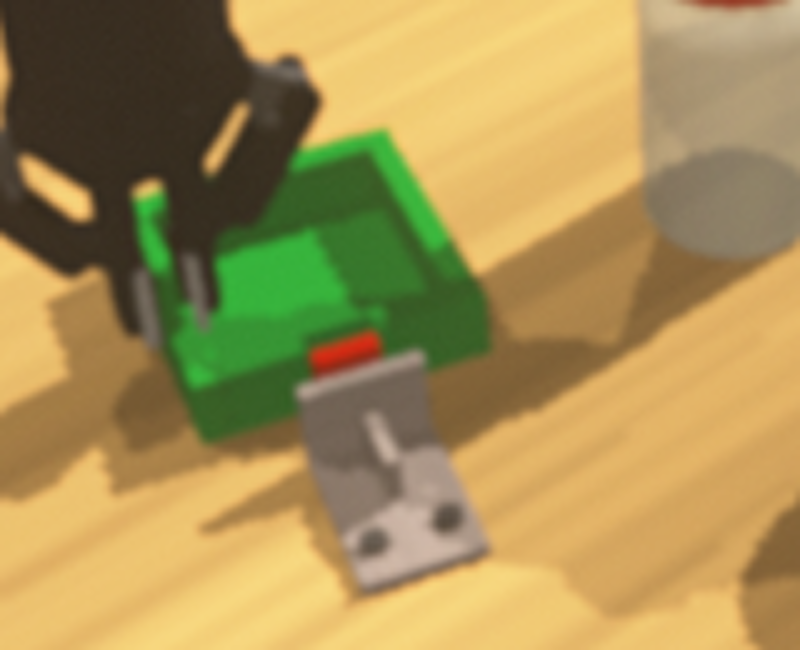

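Red latch at crop (432,484) is square to the bracket face (mid ~(455,420)), with a gap of about 15 mm. I'll push slowly along tool -x.

Emit:
jog_arm(deltas=[-4,-1.5,0,0,0,0,0,-8,-1.5,0,0,0,0,0,-12,-1.5,0,0,0,0,0,-15,-1.5,0,0,0,0,0,-18,-1.5,0,0,0,0,0,-20,-1.5,0,0,0,0,0,-20,-1.5,0,0,0,0,0], newtons=90)

```text
time_s: 8.05
eef_pos: [0.5633, -0.2069, 0.0093]
orientation: [[-0.962, 0.273, -0.006], [0.273, 0.962, 0.001], [0.006, -0.001, -1.0]]
wrist_force: [-9.0, 1.7, 8.3]
opening: 0.0088
```

```bash
python3 - <<'E'
from h import *
delta(.5696,-.2084,.0100,164.2)
c=cap('top','t6.png'); crop(c['image'],330,170,430,250,8,'t6c.png')
E
```

```text
t 8.05 at [ 0.5633 -0.2069  0.0093] yaw 164.13 shift [-6.4  0.3 -0.7] turn5 -0.01 alt 71.99 -72.01 j [-27.  37. -17.  36.  -0. -11.] F [-9.   1.7  8.3] op 0.0088
```

View pics/t6c.png

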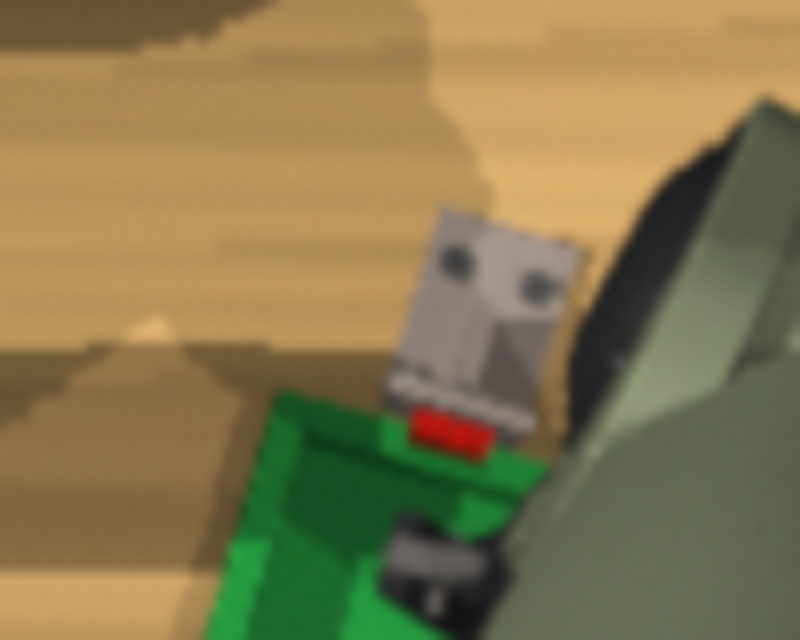

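Contact made (about 9 N). Continue.

Emit:
jog_arm(deltas=[-2,0,0,0,0,0,0,-4,0,0,0,0,0,0,-6,0,0,0,0,0,0,-7,0,0,0,0,0,0,-7,0,0,0,0,0,0])

```text
time_s: 8.72
eef_pos: [0.5665, -0.2079, 0.0093]
orientation: [[-0.962, 0.273, -0.012], [0.273, 0.962, 0.002], [0.013, -0.001, -1.0]]
wrist_force: [-17.9, 3.8, 17.9]
opening: 0.0088
```

Emit:
jog_arm(deltas=[-1.5,0,0,0,0,0,0,-1.5,0,0,0,0,0,0])

```text
time_s: 8.98
eef_pos: [0.5665, -0.2079, 0.0093]
orientation: [[-0.962, 0.274, -0.015], [0.274, 0.962, 0.003], [0.015, -0.001, -1.0]]
wrist_force: [-21.5, 5.7, 21.5]
opening: 0.0088
```

```bash
python3 - <<'E'
from h import *
delta(.5696,-.2084,.0100,164.2)
c=cap('top','t7.png'); crop(c['image'],330,170,430,250,8,'t7c.png')
c=cap('scene'); crop(c['image'],180,240,340,370,5,'s7.png')
E
```

```text
t 8.97 at [ 0.5665 -0.2079  0.0093] yaw 164.12 shift [-3.1  0.4 -0.8] turn5 -0.02 alt 71.98 -72.02 j [-27.  38. -16.  37.  -0. -11.] F [-21.5   5.7  21.5] op 0.0088
```

View pics/t7c.png

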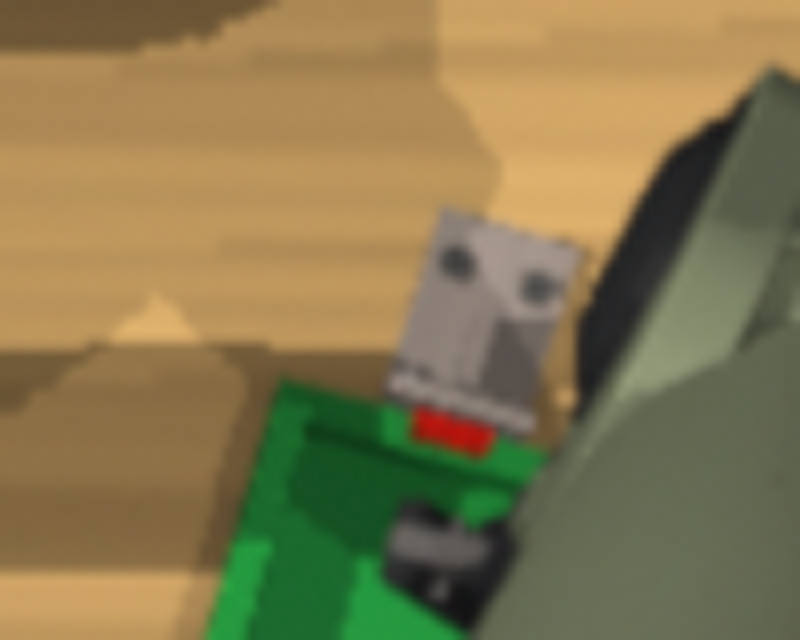

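View pics/s7.png

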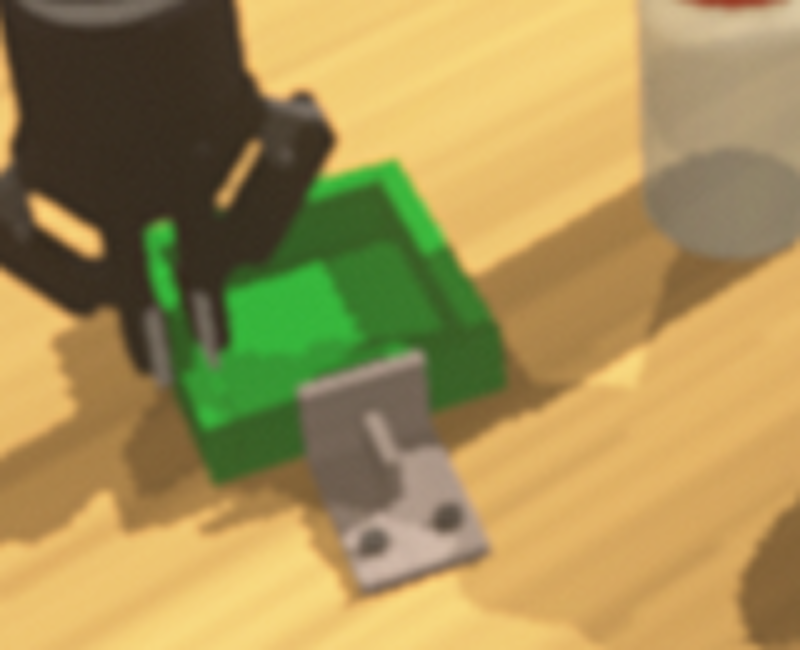

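The tray is square to the flange. Downward force is adding drag, so I'll ease z up by 2 mm and push on.

Emit:
jog_arm(deltas=[-1,0,-1.5,0,0,0,0,-3,0,-2.5,0,0,0,0,-5,0,-2.5,0,0,0,0,-5,0,-2.5,0,0,0,0])

```text
time_s: 9.57
eef_pos: [0.5691, -0.2087, 0.0093]
orientation: [[-0.962, 0.274, -0.02], [0.274, 0.962, 0.004], [0.02, -0.001, -1.0]]
wrist_force: [-21.3, 3.8, 8.7]
opening: 0.0088
```

```bash
python3 - <<'E'
from h import *
delta(.5696,-.2084,.0100,164.2)
c=cap('top','t8.png'); crop(c['image'],360,205,410,245,16,'t8c.png')
E
```

```text
t 9.57 at [ 0.5691 -0.2087  0.0093] yaw 164.12 shift [-0.4  0.4 -0.7] turn5 -0.02 alt 71.98 -72.02 j [-27.  38. -15.  38.  -0. -11.] F [-21.3   3.8   8.7] op 0.0088
```

View pics/t8c.png

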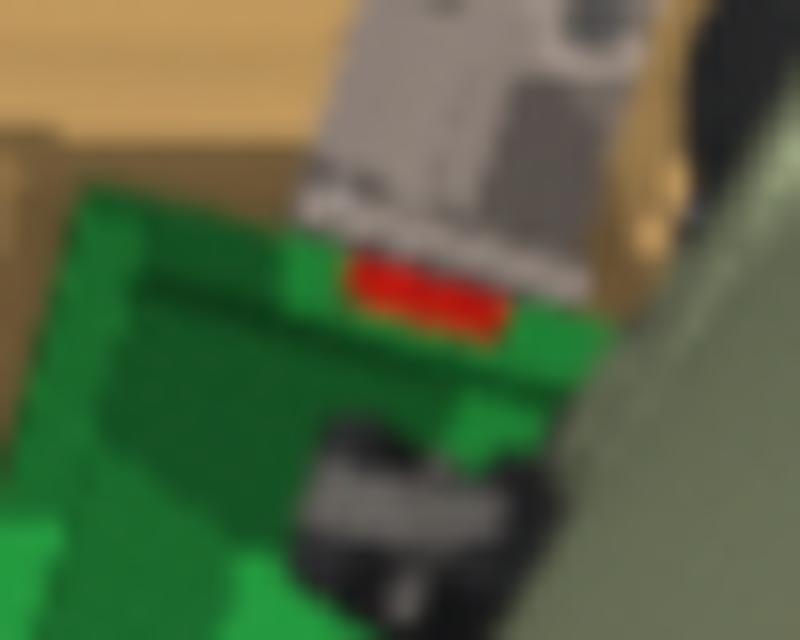

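Moved 2.7 mm further. Push again until it clearly stops.

Emit:
jog_arm(deltas=[-1.5,0,-1,0,0,0,0,-3,0,-1,0,0,0,0,-5,0,-1,0,0,0,0,-6,0,-1,0,0,0,0,-6,0,-1,0,0,0,0])

```text
time_s: 10.25
eef_pos: [0.5692, -0.2089, 0.0093]
orientation: [[-0.961, 0.274, -0.03], [0.274, 0.962, 0.006], [0.031, -0.002, -1.0]]
wrist_force: [-34.1, 4.6, 15.6]
opening: 0.0088
```

Emit:
jog_arm(deltas=[-2,0,0,0,0,0,0,-3,0,0,0,0,0,0,-3,0,0,0,0,0,0])

```text
time_s: 10.62
eef_pos: [0.5692, -0.209, 0.0093]
orientation: [[-0.961, 0.274, -0.036], [0.274, 0.962, 0.007], [0.036, -0.003, -0.999]]
wrist_force: [-41.8, 6.1, 23.8]
opening: 0.0087
```

```bash
python3 - <<'E'
from h import *
delta(.5696,-.2084,.0100,164.2)
c=cap('top','t9.png'); crop(c['image'],360,205,410,245,16,'t9c.png')
E
```

```text
t 10.62 at [ 0.5692 -0.209   0.0093] yaw 164.11 shift [-0.2  0.7 -0.7] turn5 -0.02 alt 71.98 -72.02 j [-27.  39. -14.  39.  -1. -11.] F [-41.8   6.1  23.8] op 0.0087
```

View pics/t9c.png

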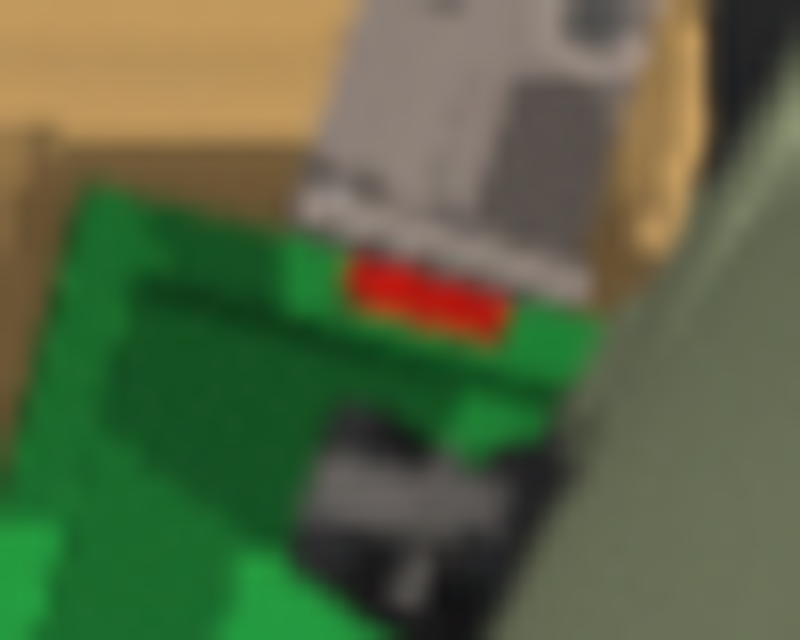

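Stalled at 42 N with no further motion, and the tray wall meets the flange. The total travel of 7 mm means the red latch is flush. Now retreat, putting z back.

Emit:
jog_arm(deltas=[8,0,1.5,0,0,0,0,18,0,3,0,0,0,0,38,4,3,0,0,0,0,58,8,3,0,0,0,0,80,13,3,0,0,0,0,100,17,3,0,0,0,0,114,20,3,0,0,0,0,119,20.5,3,0,0,0,0,119,20.5,3,0,0,0,0,119,20.5,3,0,0,0,0])

```text
time_s: 11.92
eef_pos: [0.4796, -0.162, 0.0099]
orientation: [[-0.962, 0.274, -0.0], [0.274, 0.962, -0.0], [-0.0, -0.0, -1.0]]
wrist_force: [-0.5, -0.0, -2.8]
opening: 0.0088
```

```bash
python3 - <<'E'
from h import *
delta(.4235,-.097,.0100,74.2)
c=cap('wrist','w10.png');c=cap('top','t10.png'); crop(c['image'],270,190,470,350,4,'t10c.png')
E
```

```text
t 11.93 at [ 0.4796 -0.162   0.0099] yaw 164.11 shift [71.8 47.1 -0.1] turn5 17.98 alt 89.98 -54.02 j [-27.  29. -33.  28.  -0. -11.] F [-0.5 -0.  -2.8] op 0.0088
```

View pics/t10c.png

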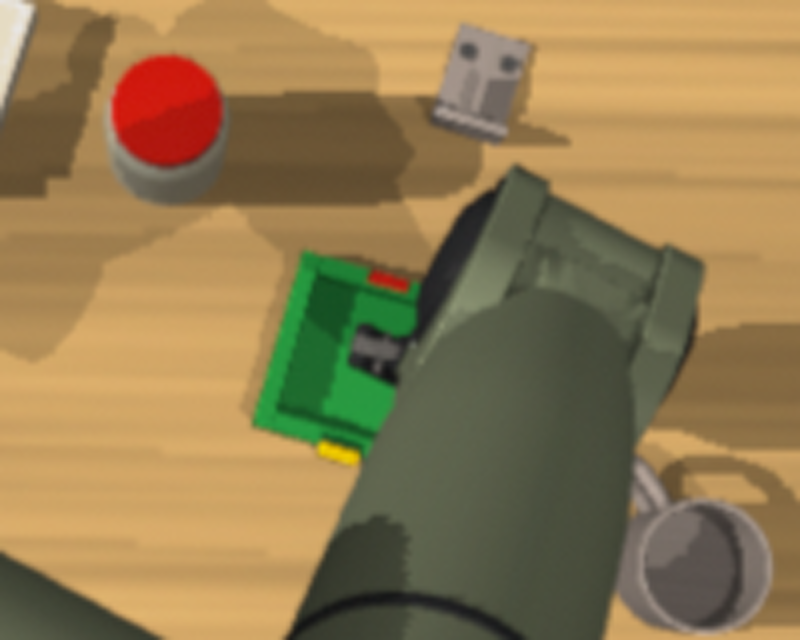

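View pics/w10.png

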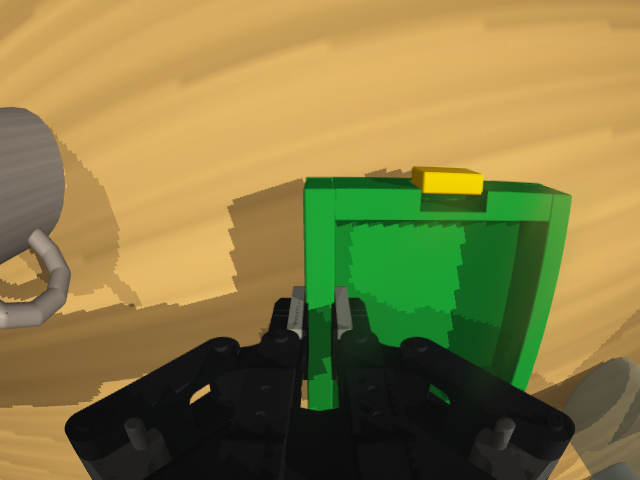

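The red latch is now flush in the top view (389,282), yellow still out, and no slip in the grip. Turn the tray the first -90°.

Emit:
jog_arm(deltas=[5,3,0.5,0,0,1.2,0,13,8,1,0,0,3.2,0,21,14,1,0,0,5.2,0,29,19,1,0,0,7.2,0,37,24,1,0,0,9.2,0,45,30,1,0,0,11.2,0,53,35,1,0,0,13.2,0,61,40,1,0,0,15.2,0,68,45,1,0,0,17,0,72,47,1,0,0,18,0])

```text
time_s: 13.28
eef_pos: [0.4236, -0.0965, 0.0095]
orientation: [[0.277, 0.961, 0.002], [0.961, -0.277, 0.001], [0.001, 0.001, -1.0]]
wrist_force: [0.2, 1.2, 0.7]
opening: 0.009
```

Emit:
jog_arm(deltas=[0,0,0,0,0,0,0,0,0,0,0,0,0,0.15,0,0,0,0,0,0,0.35,0,0,0,0,0,0,0.4,0,0,0,0,0,0,0.45])

```text
time_s: 13.9
eef_pos: [0.423, -0.0969, 0.009]
orientation: [[0.274, 0.962, 0.0], [0.962, -0.274, -0.0], [-0.0, 0.0, -1.0]]
wrist_force: [1.0, 0.5, -0.4]
opening: 0.039
```

```bash
python3 - <<'E'
from h import *
delta(.4235,-.097,.0100,74.2)
c=cap('wrist','w11.png')
E
```

```text
t 13.9 at [ 0.423  -0.0969  0.009 ] yaw 74.11 shift [ 0.   0.5 -1. ] turn5 -0.02 alt 71.98 -72.02 j [-23.  24. -43.  23.  -0.  83.] F [ 1.   0.5 -0.4] op 0.039
```

View pics/w11.png

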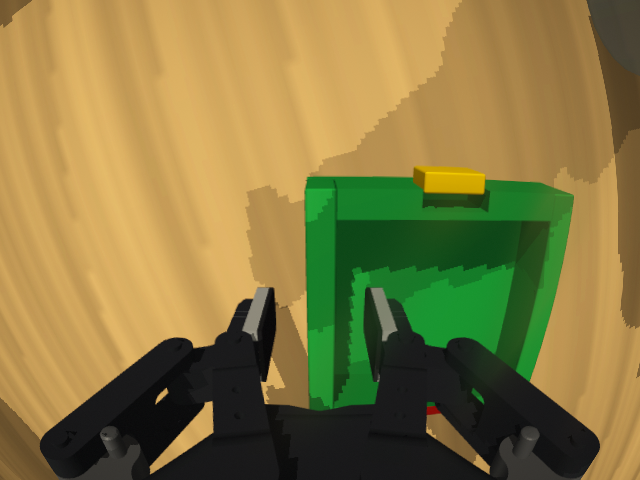

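Released; the tray stayed put. Lift and give the wrist a half turn.

Emit:
jog_arm(deltas=[0,0,-20,0,0,0,0.45,0,0,-50,0,0,-1,0.45,0,0,-60,0,0,-3.1,0.45,0,0,-60,0,0,-5.2,0.45,0,0,-60,0,0,-7.3,0.45,0,0,-60,0,0,-9.4,0.45,0,0,-60,0,0,-11.5,0.45,0,0,-60,0,0,-13.6,0.45,0,0,-60,0,0,-15.7,0.45,0,0,-60,0,0,-17,0.45])

```text
time_s: 15.2
eef_pos: [0.4229, -0.0968, 0.069]
orientation: [[-0.936, 0.353, -0.0], [0.353, 0.936, 0.0], [0.0, 0.0, -1.0]]
wrist_force: [-0.3, 0.1, 0.3]
opening: 0.0383
```

Emit:
jog_arm(deltas=[0,0,0,0,0,-2.1,0.45,0,0,0,0,0,-4.2,0.45,0,0,0,0,0,-6.3,0.45,0,0,0,0,0,-8.4,0.45,0,0,0,0,0,-10.5,0.45,0,0,0,0,0,-12.6,0.45,0,0,0,0,0,-14.7,0.45,0,0,0,0,0,-16.8,0.45,0,0,0,0,0,-18.5,0.45,0,0,0,0,0,-19,0.45])

```text
time_s: 16.45
eef_pos: [0.4228, -0.0968, 0.069]
orientation: [[-0.272, -0.962, -0.0], [-0.962, 0.272, -0.0], [0.0, 0.0, -1.0]]
wrist_force: [-0.6, 0.4, 0.1]
opening: 0.0384
```

Emit:
jog_arm(deltas=[0,0,0,0,0,0,0.45,0,0,0,0,0,0,0.45])

```text
time_s: 16.7
eef_pos: [0.4229, -0.0968, 0.069]
orientation: [[-0.274, -0.962, -0.0], [-0.962, 0.274, 0.0], [0.0, 0.0, -1.0]]
wrist_force: [0.8, 0.4, -0.8]
opening: 0.0382
```

```bash
python3 - <<'E'
from h import *
delta(.4232,-.0968,.0095,74.1+180)
c=cap('wrist','w12.png')
E
```

```text
t 16.7 at [ 0.4229 -0.0968  0.069 ] yaw -105.93 shift [-0.1 -0.3 59.5] turn5 -72.01 alt -0.01 -144.01 j [-23.  18. -40.  32.  -0. -97.] F [ 0.8  0.4 -0.8] op 0.0382
```

View pics/w12.png

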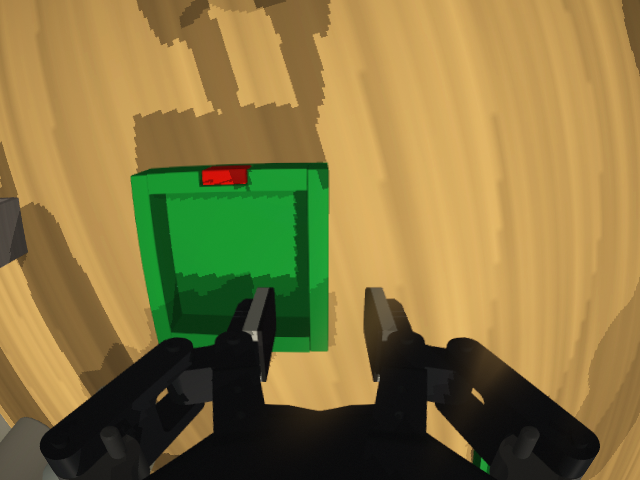

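The wrist view shows red flush (225,176) and the wall (columns 308–328) between the fingers. Descend and grip.

Emit:
jog_arm(deltas=[0,0,20,0,0,0,0.45,0,0,40,0,0,0,0.45,0,0,54,0,0,0,0.45,0,0,59.5,0,0,0,0.45,0,0,59.5,0,0,0,0.45,0,0,59.5,0,0,0,0.2,0,0,59.5,0,0,0,0.1,0,0,59.5,0,0,0,0,0,0,59.5,0,0,0,0,0,0,59.5,0,0,0,0])

```text
time_s: 18.0
eef_pos: [0.4236, -0.097, 0.0104]
orientation: [[-0.274, -0.962, 0.001], [-0.962, 0.274, -0.001], [0.0, -0.002, -1.0]]
wrist_force: [-0.3, -0.2, 5.2]
opening: 0.0091
```

Emit:
jog_arm(deltas=[0,0,0,0,0,0,0,0,0,0,0,0,0,0])

```text
time_s: 18.25
eef_pos: [0.4236, -0.097, 0.0104]
orientation: [[-0.274, -0.962, 0.001], [-0.962, 0.274, -0.001], [0.0, -0.002, -1.0]]
wrist_force: [-0.7, 0.2, 4.8]
opening: 0.0087
```

```bash
python3 - <<'E'
from h import *
u=np.array([.962,-.272]);F=np.array([.635,-.1765]);n=np.array([.272,.962])
# stage 15mm short; from step-1 contact: flush TCP along u
C=F-.0763*u; g=C+.0485*n; print('C',C,'g',g)
# first waypoint C=(.46,-.10)
w=np.array([.47,-.125])+.0485*n; print(w)
delta(w[0],w[1],.0095,164.2)
c=cap('wrist','w13.png')
E
```

```text
C [ 0.5615994 -0.1557464] g [ 0.5747914 -0.1090894]
[ 0.483192 -0.078343]
t 18.25 at [ 0.4236 -0.097   0.0104] yaw -105.88 shift [-34.3 -52.2   1. ] turn5 -54.02 alt 17.98 -126.02 j [-23.  24. -43.  23.   0. -97.] F [-0.7  0.2  4.8] op 0.0087
```

View pics/w13.png

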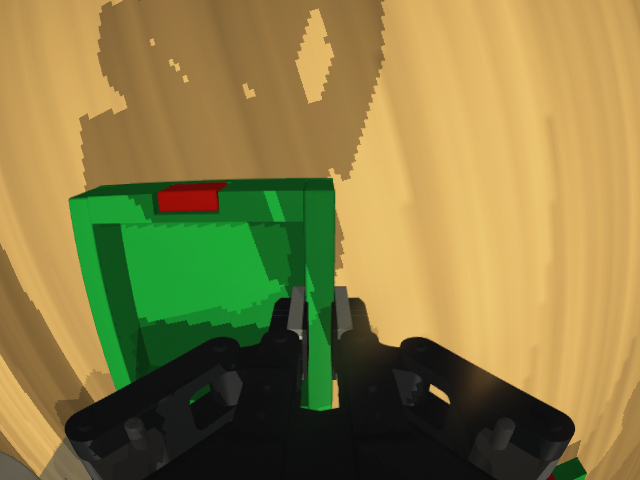

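Gripped again. Turn the second -90°, so that yellow faces the bracket.

Emit:
jog_arm(deltas=[-2,-4,0,0,0,1.2,0,-6,-9,0,0,0,3.2,0,-10,-15,0,0,0,5.2,0,-14,-21,0,0,0,7.2,0,-18,-27,0,0,0,9.2,0,-22,-33,0,0,0,11.2,0,-26,-38,0,0,0,13.2,0,-30,-44,0,0,0,15.2,0,-33,-49,0,0,0,17,0,-34,-52,0,0,0,18,0])

```text
time_s: 19.55
eef_pos: [0.4832, -0.0788, 0.0104]
orientation: [[-0.961, 0.277, 0.002], [0.277, 0.961, -0.001], [-0.002, -0.001, -1.0]]
wrist_force: [-0.9, -0.7, 4.1]
opening: 0.0084
```

Emit:
jog_arm(deltas=[0,0,0,0,0,0,0])

```text
time_s: 19.68
eef_pos: [0.4834, -0.0788, 0.0104]
orientation: [[-0.962, 0.273, 0.002], [0.273, 0.962, -0.001], [-0.002, -0.0, -1.0]]
wrist_force: [0.4, -0.5, 5.2]
opening: 0.0092
```

```bash
python3 - <<'E'
from h import *
delta(.5748,-.1091,.0095,164.2)
c=cap('top','t14.png'); crop(c['image'],270,190,470,350,4,'t14c.png')
E
```

```text
t 19.68 at [ 0.4834 -0.0788  0.0104] yaw 164.14 shift [-96.2  -4.2   1.1] turn5 -0.01 alt 71.99 -72.01 j [-18.  28. -35.  27.  -0.  -2.] F [ 0.4 -0.5  5.2] op 0.0092
```

View pics/t14c.png

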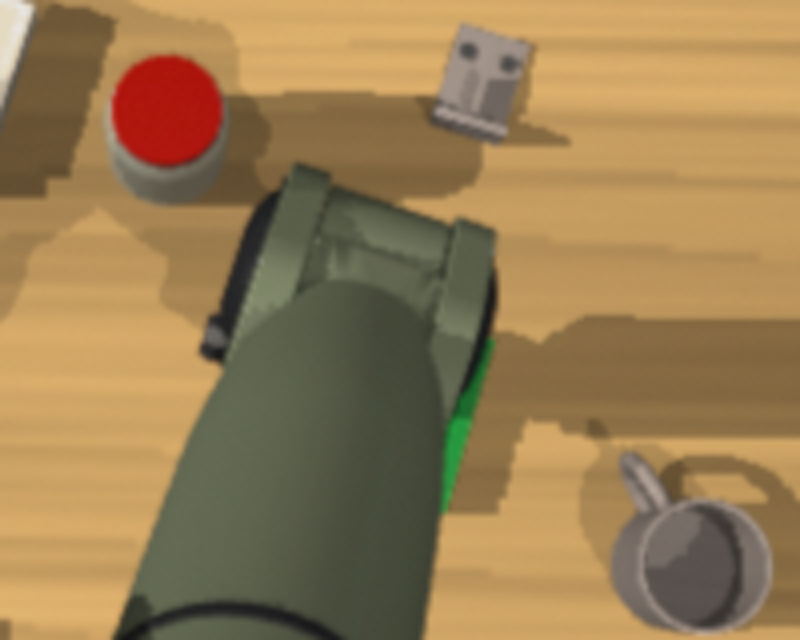

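```bash
python3 - <<'E'
from h import *
c=cap('top')
u,v=270+203/4,190+350/4
for z in (.05,.08,.12): print(z,onz(c,u,v,z).round(3))
c=cap('scene'); crop(c['image'],180,150,400,330,3.6,'s14.png')
E
```

```text
0.05 [ 0.496 -0.021  0.05 ]
0.08 [ 0.493 -0.021  0.08 ]
0.12 [ 0.489 -0.02   0.12 ]
```

View pics/s14.png

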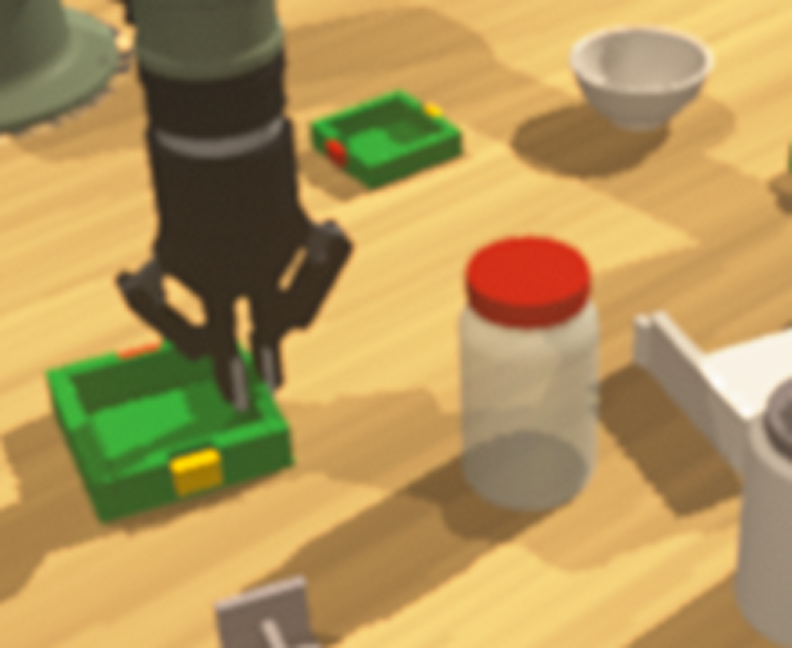

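The gripper knuckle reaches 58 mm sideways, which leaves about 26 mm to the jar at the press. Approach to 15 mm short of the face.

Emit:
jog_arm(deltas=[-10,-1,0,0,0,0,0,-25,-1,0,0,0,0,0,-42,-2,0,0,0,0,0,-59,-3,0,0,0,0,0,-75,-4,0,0,0,0,0,-88,-4,0,0,0,0,0,-96,-4,0,0,0,0,0,-96,-4,0,0,0,0,0,-96,-4,0,0,0,0,0])

```text
time_s: 20.95
eef_pos: [0.5709, -0.1076, 0.01]
orientation: [[-0.962, 0.273, -0.004], [0.273, 0.962, 0.001], [0.004, 0.0, -1.0]]
wrist_force: [-7.6, 1.6, 12.1]
opening: 0.0086
```

```bash
python3 - <<'E'
from h import *
delta(.5956,-.1155,.0095,164.2)
c=cap('top','t15.png'); crop(c['image'],300,170,440,270,5.5,'t15c.png')
c=cap('scene'); crop(c['image'],180,200,400,380,3.6,'s15.png')
E
```

```text
t 20.95 at [ 0.5709 -0.1076  0.01  ] yaw 164.17 shift [-25.9  -0.8   0.4] turn5 -0.01 alt 71.99 -72.01 j [-18.  35. -21.  34.   0.  -2.] F [-7.6  1.6 12.1] op 0.0086
```

View pics/t15c.png

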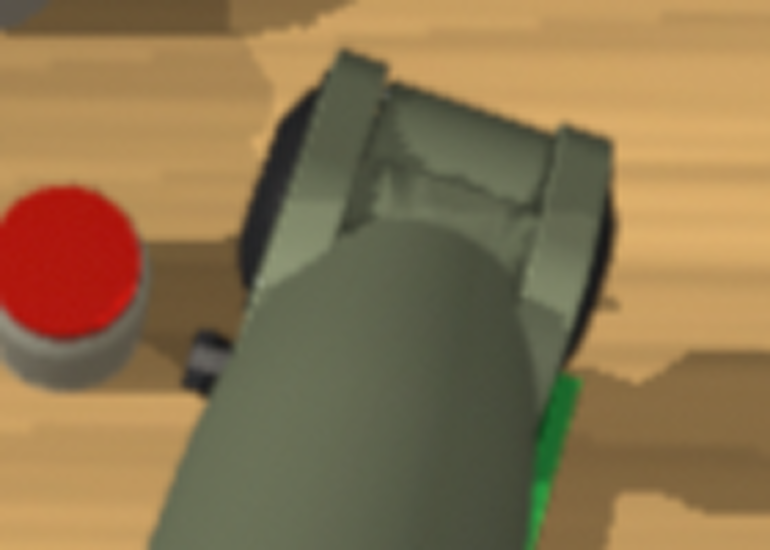

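View pics/s15.png

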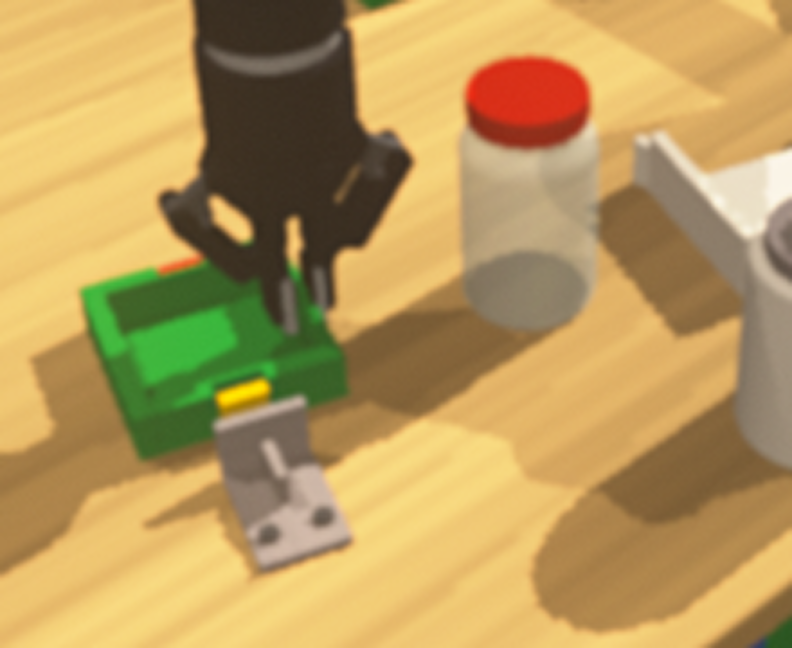

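The yellow latch at crop (243,397) sits squarely before the flange. Most of the 7.6 N is drag from pressing down, so ease z and push.

Emit:
jog_arm(deltas=[-2,-0.8,-1,0,0,0,0,-6,-0.8,-2,0,0,0,0,-10,-0.8,-2,0,0,0,0,-14,-0.8,-2,0,0,0,0,-18,-0.8,-2.5,0,0,0,0,-21,-0.8,-3,0,0,0,0,-24,-0.8,-3.5,0,0,0,0,-27,-0.8,-4,0,0,0,0,-30,-0.8,-4.5,0,0,0,0,-30,-0.8,-4.5,0,0,0,0])

```text
time_s: 22.3
eef_pos: [0.5962, -0.115, 0.0119]
orientation: [[-0.961, 0.275, -0.011], [0.275, 0.962, 0.005], [0.012, 0.001, -1.0]]
wrist_force: [-10.3, 5.1, -1.2]
opening: 0.0086
```

Emit:
jog_arm(deltas=[-2,0,0,0,0,0,0,-4,0,0,0,0,0,0,-6,0,0,0,0,0,0,-8,0,0,0,0,0,0,-8,0,0,0,0,0,0])

```text
time_s: 22.92
eef_pos: [0.597, -0.1145, 0.0111]
orientation: [[-0.961, 0.275, -0.024], [0.275, 0.961, 0.009], [0.025, 0.002, -1.0]]
wrist_force: [-26.2, 11.1, 11.4]
opening: 0.0088
```

```bash
python3 - <<'E'
from h import *
delta(.5956,-.1155,.0095,164.2)
c=cap('scene'); crop(c['image'],180,200,400,380,3.6,'s16.png')
E
```

```text
t 22.93 at [ 0.597  -0.1145  0.0111] yaw 164.04 shift [ 1.  -1.3  1.6] turn5 -0.03 alt 71.97 -72.03 j [-18.  38. -15.  39.   0.  -2.] F [-26.2  11.1  11.4] op 0.0088
```

View pics/s16.png

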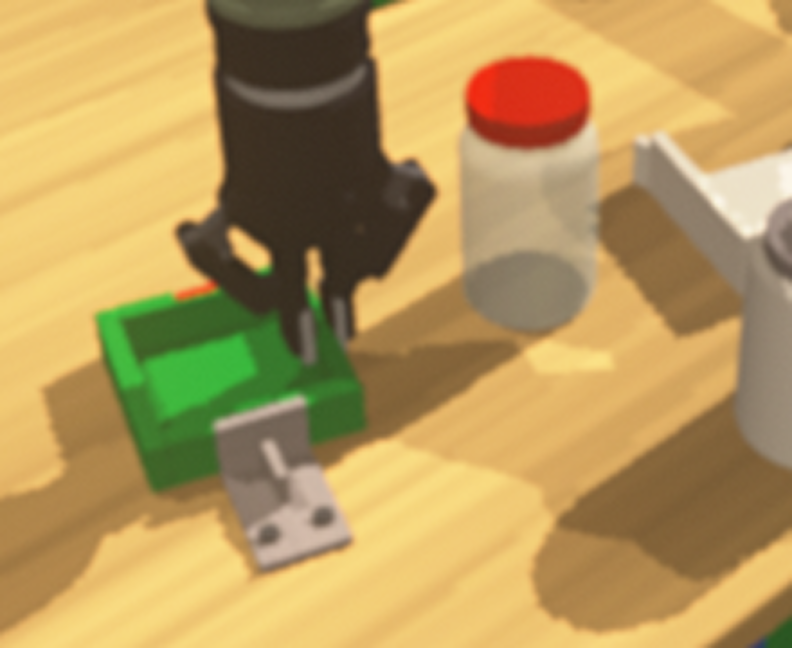

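Emit:
jog_arm(deltas=[-2,0,-1,0,0,0,0,-4,0,-1,0,0,0,0,-6,0,-1,0,0,0,0,-6,0,-1,0,0,0,0])

```text
time_s: 23.48
eef_pos: [0.5973, -0.1142, 0.0109]
orientation: [[-0.961, 0.275, -0.034], [0.275, 0.961, 0.012], [0.036, 0.002, -0.999]]
wrist_force: [-38.1, 15.0, 17.4]
opening: 0.0083
```

```bash
python3 - <<'E'
from h import *
delta(.5956,-.1155,.0095,164.2)
E
```

```text
t 23.48 at [ 0.5973 -0.1142  0.0109] yaw 164.03 shift [ 1.2 -1.7  1.5] turn5 -0.03 alt 71.97 -72.03 j [-18.  39. -14.  40.   0.  -2.] F [-38.1  15.   17.4] op 0.0083
```

Stalled at about 40 N with no further motion, at the expected flush position. Retreat, putting z back.

Emit:
jog_arm(deltas=[8,0,2,0,0,0,0,18,0,4,0,0,0,0,38,0,5,0,0,0,0,62,0,5,0,0,0,0,88,3,5,0,0,0,0,114,6,5,0,0,0,0,138,10,5,0,0,0,0,156,13,5,0,0,0,0,167,14.5,5,0,0,0,0,167,14.5,5,0,0,0,0])

```text
time_s: 24.72
eef_pos: [0.4587, -0.0615, 0.0103]
orientation: [[-0.962, 0.274, -0.0], [0.274, 0.962, -0.0], [0.0, -0.0, -1.0]]
wrist_force: [-1.3, 0.0, -1.8]
opening: 0.0084
```

```bash
python3 - <<'E'
from h import *
delta(.40,.06,.0095,254.2)
c=cap('wrist','w17.png')
c=cap('scene'); crop(c['image'],180,120,400,300,3.6,'s17.png')
E
```

```text
t 24.73 at [ 0.4587 -0.0615  0.0103] yaw 164.11 shift [ 89.8 100.8   0.8] turn5 -18.02 alt 53.98 -90.02 j [-17.  26. -39.  25.  -0.  -1.] F [-1.3  0.  -1.8] op 0.0084
```

View pics/w17.png

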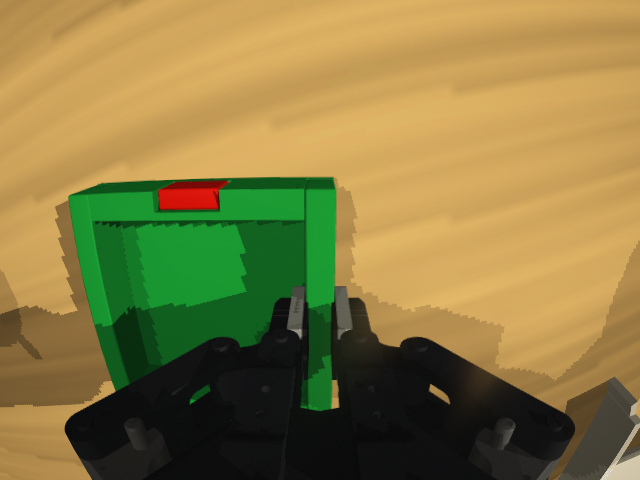

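View pics/s17.png

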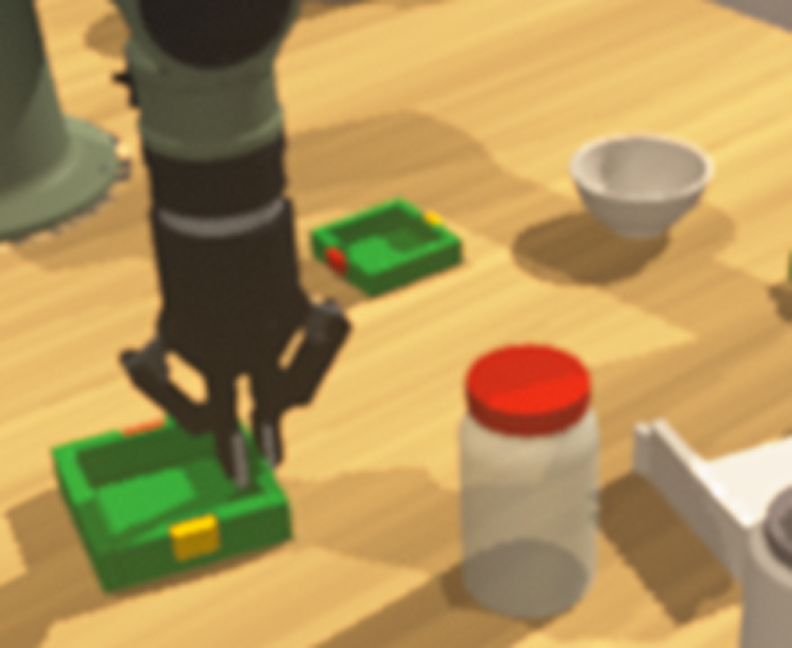

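```bash
python3 - <<'E'
from h import *
a=cv2.imread('pics/s14.png'); b=cv2.imread('pics/s17.png')
A=a[420:530,80:310]; B=b[490:600,80:310]
cv2.imwrite('pics/cmp.png',cv2.resize(np.vstack([A,B]),None,fx=2.6,fy=2.6,interpolation=cv2.INTER_CUBIC))
c=cap('scene')
# expected latch positions in scene for flush/out
g=np.array([.4587,-.0615]);u=np.array([.962,-.273]);n=np.array([.273,.962]); C=g-.0485*n
for d in(.0543,.0613):
  for s in (-.012,.012):
    p=C+d*u+s*n; print(d,s,proj(c,[*p,.026]),(proj(c,[*p,.026])-[180,120])*3.6)
for s in(-.054,.054):
    p=C+.054*u+s*n; print('corner',(proj(c,[*p,.028])-[180,120])*3.6)
E
```

```text
0.0543 -0.012 [228.77187762 268.33275373] [175.57875943 533.99791343]
0.0543 0.012 [240.71819908 264.9253844 ] [218.58551669 521.73138385]
0.0613 -0.012 [229.82396387 270.40499459] [179.36626994 541.45798052]
0.0613 0.012 [241.82624906 266.96261843] [222.57449661 529.06542634]
corner [ 97.9313881  552.68426557]
corner [291.73177128 497.53062425]
```

View pics/cmp.png

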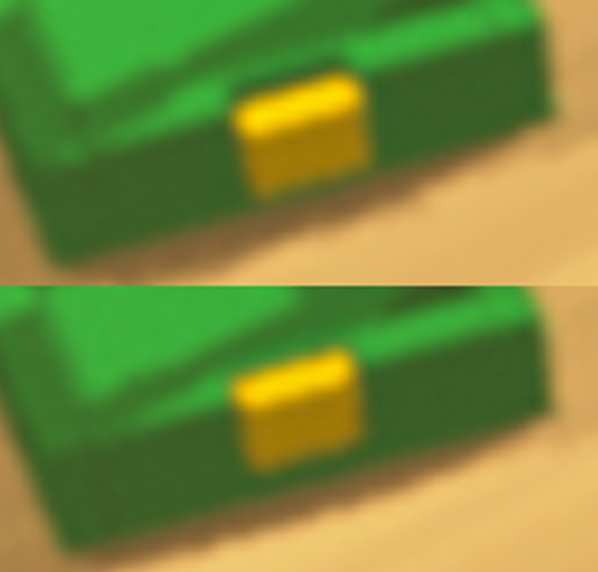

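The comparison shows yellow flush now: the recess behind it and its overhang are both gone. Now turn +90° with the gripper at the rear and carry the tray past the jar.

Emit:
jog_arm(deltas=[4,6,0.8,0,0,-1.2,0,10,17,1,0,0,-3.2,0,16,28,1,0,0,-5.2,0,23,39,1,0,0,-7.2,0,30,51,1,0,0,-9.2,0,36,62,1,0,0,-11.2,0,43,73,1,0,0,-13.2,0,50,85,1,0,0,-15.2,0,55,94,1,0,0,-17,0,58,99,1,0,0,-18,0])

```text
time_s: 26.12
eef_pos: [0.4331, 0.0484, 0.0101]
orientation: [[-0.271, -0.963, 0.004], [-0.963, 0.271, -0.004], [0.002, -0.005, -1.0]]
wrist_force: [0.8, -3.7, 4.3]
opening: 0.0085
```

Emit:
jog_arm(deltas=[0,0,0,0,0,0,0])

```text
time_s: 26.25
eef_pos: [0.433, 0.049, 0.01]
orientation: [[-0.274, -0.962, 0.004], [-0.962, 0.274, -0.001], [0.0, -0.004, -1.0]]
wrist_force: [0.2, -1.0, 6.2]
opening: 0.0085
```

```bash
python3 - <<'E'
from h import *
delta(.487,.2113,.0095,254.2)
c=cap('scene'); crop(c['image'],250,120,470,300,3.6,'s18.png')
E
```

```text
t 26.25 at [0.433 0.049 0.01 ] yaw -105.89 shift [-170.8   -7.5    0.5] turn5 -72.02 alt -0.02 -144.02 j [ -3.  24. -43.  22.  -0. -77.] F [ 0.2 -1.   6.2] op 0.0085
```

Emit:
jog_arm(deltas=[-10,0,0,0,0,0,0,-30,-1,0,0,0,0,0,-55,-2,0,0,0,0,0,-80,-3,0,0,0,0,0,-105,-5,0,0,0,0,0,-130,-6,0,0,0,0,0,-152,-7,0,0,0,0,0,-166,-7.5,0,0,0,0,0,-171,-7.5,0,0,0,0,0,-171,-7.5,0,0,0,0,0])

```text
time_s: 27.55
eef_pos: [0.4859, 0.2105, 0.0101]
orientation: [[-0.276, -0.961, 0.002], [-0.961, 0.276, -0.004], [0.003, -0.003, -1.0]]
wrist_force: [-1.6, -5.6, 10.2]
opening: 0.0091
```

Emit:
jog_arm(deltas=[0,0,0,0,0,0,0])

```text
time_s: 27.68
eef_pos: [0.4859, 0.2105, 0.0101]
orientation: [[-0.276, -0.961, 0.002], [-0.961, 0.276, -0.003], [0.002, -0.003, -1.0]]
wrist_force: [-1.5, -5.1, 9.0]
opening: 0.0088
```

```bash
python3 - <<'E'
from h import *
delta(.487,.2113,.0095,254.2)
c=cap('top','t19.png'); crop(c['image'],180,160,320,270,5.5,'t19c.png')
c=cap('scene'); crop(c['image'],280,140,460,290,4.2,'s19.png')
E
```

```text
t 27.68 at [0.4859 0.2105 0.0101] yaw -106.02 shift [-1.  -0.8  0.6] turn5 -72.04 alt -0.04 -144.04 j [ 16.  31. -29.  30.  -0. -58.] F [-1.5 -5.1  9. ] op 0.0088
```

View pics/t19c.png

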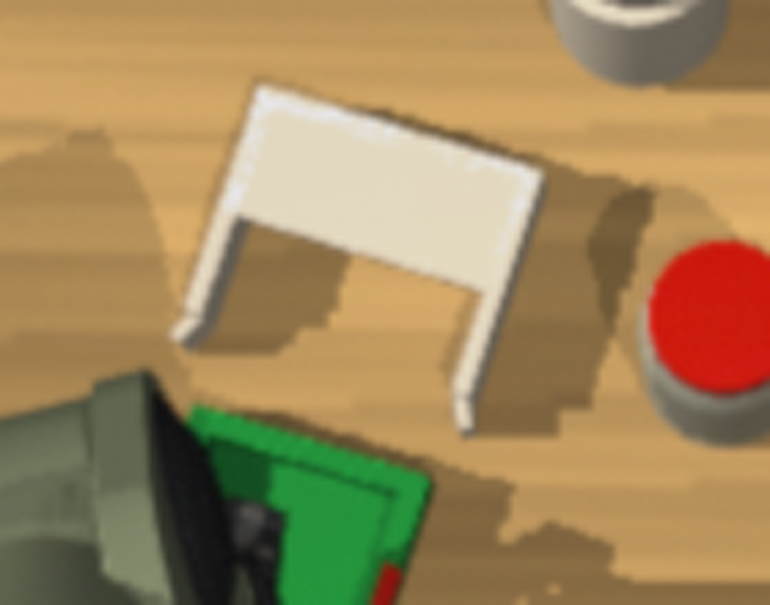

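View pics/s19.png

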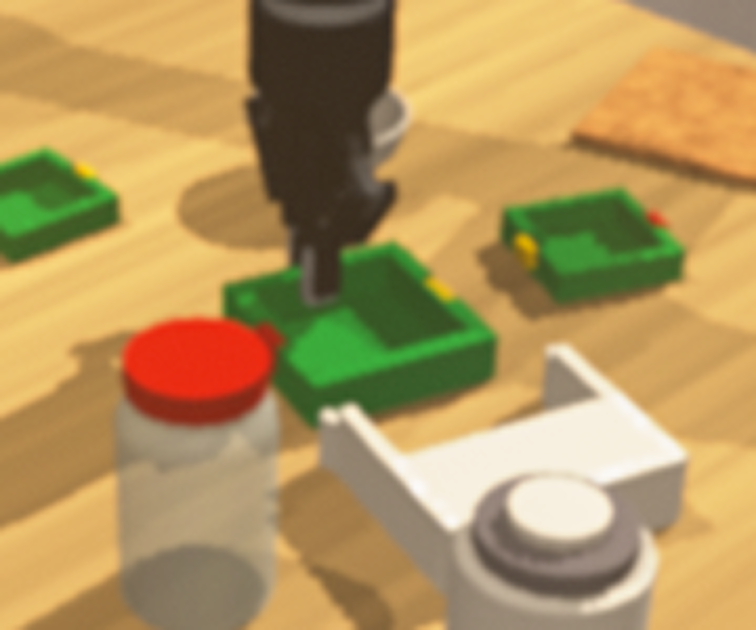

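The tray's front corners are at crop (198,405) and (430,480). I'll measure how far off the slot's middle line the tray is.

```bash
python3 - <<'E'
from h import *
c=cap('top'); im=c['image']
h=cv2.cvtColor(im,cv2.COLOR_BGR2HSV)
# riser white mask roof -> lines by fitting
crop(im,205,170,285,230,10,'r20.png'); crop(im,205,225,285,265,10,'r20b.png')
fl=lambda X,Y:(180+(X+.5)/5.5-.5,160+(Y+.5)/5.5-.5)
P=[onz(c,*fl(*p),.028)[:2] for p in((196,404),(433,480))]
a=P[0]-P[1]; print('front side w',np.linalg.norm(a),'ang',np.degrees(np.arctan2(a[1],a[0]))-90)
th=np.radians(-15.8); r=np.array([np.cos(th),np.sin(th)]); n=np.array([-r[1],r[0]]); O=np.array([.6203,.1736])
m=(P[0]+P[1])/2; print('front mid in riser',(m-O)@r,(m-O)@n)
R=lambda X,Y,z:onz(c,*fl(X,Y),z)[:2]
for nm,p in [('bl',(258,83)),('br',(545,173)),('fli',(240,219)),('fri',(483,291))]:
    q=R(*p,.039); print(nm,((q-O)@r*1000).round(1),((q-O)@n*1000).round(1))
E
```

```text
front side w 0.10796326185257706 ang -16.76742747389433
front mid in riser -0.037167134532249485 -0.004443605999554942
bl 104.8 65.8
br 103.1 -65.5
fli 45.1 54.5
fri 45.5 -55.4
```

View pics/r20.png

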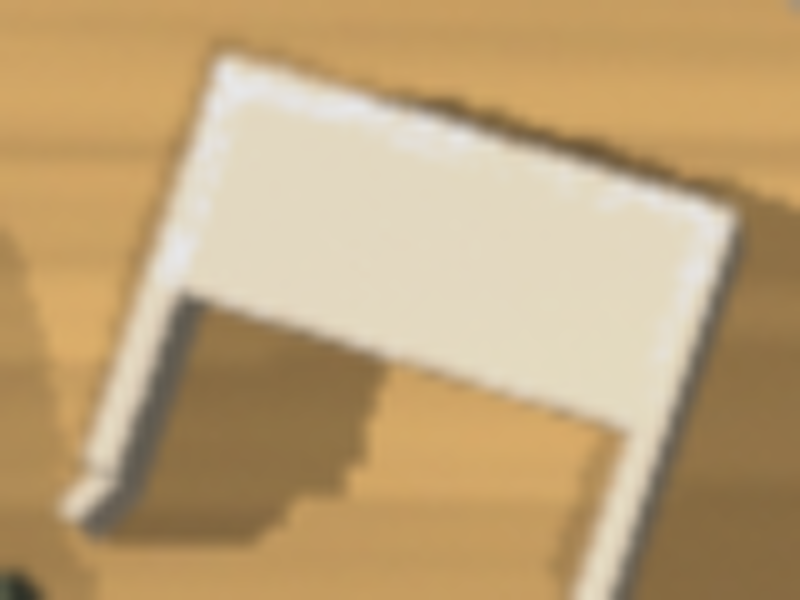

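View pics/r20b.png

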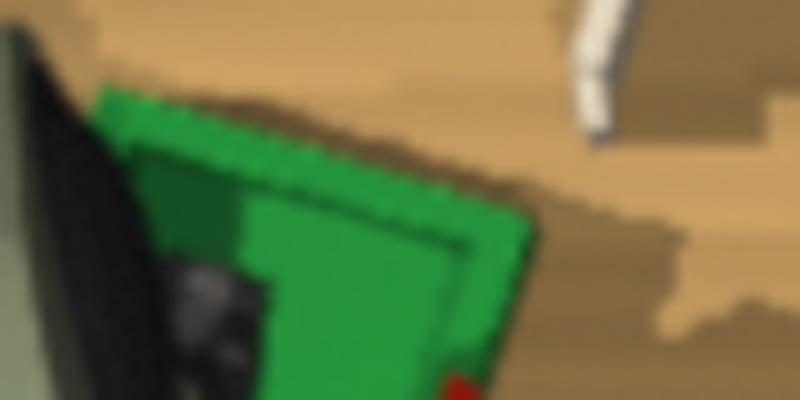

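Both measured from the same camera, the tray lies about 4 mm to the right of the slot's middle line (the arm's own reckoning says 1.3 mm). I'll shift +3.8 mm along tool -x and move into the lead-ins.

Emit:
jog_arm(deltas=[-2,0,-0.7,0,0,0,0,-3.8,-3,-1,0,0,0,0,-3.8,-8,-1,0,0,-0.05,0,-3.8,-14,-1,0,0,-0.05,0,-3.8,-20,-1,0,0,-0.05,0,-3.8,-26,-1,0,0,-0.05,0,-3.8,-31,-1,0,0,-0.05,0,-3.8,-32,-1,0,0,-0.05,0,-3.8,-32,-1,0,0,-0.05,0])

```text
time_s: 28.95
eef_pos: [0.5151, 0.2077, 0.0101]
orientation: [[-0.27, -0.963, -0.002], [-0.963, 0.27, 0.002], [-0.001, 0.003, -1.0]]
wrist_force: [-4.1, 1.3, 5.0]
opening: 0.0089
```

```bash
python3 - <<'E'
from h import *
delta(.487,.2113,.0095,254.2)
c=cap('top','t21.png'); crop(c['image'],205,190,285,250,10,'t21c.png')
E
```

```text
t 28.95 at [0.5151 0.2077 0.0101] yaw -105.65 shift [ 4.1 28.   0.7] turn5 -71.97 alt 0.03 -143.97 j [ 14.  33. -25.  32.   0. -60.] F [-4.1  1.3  5. ] op 0.0089
```

View pics/t21c.png

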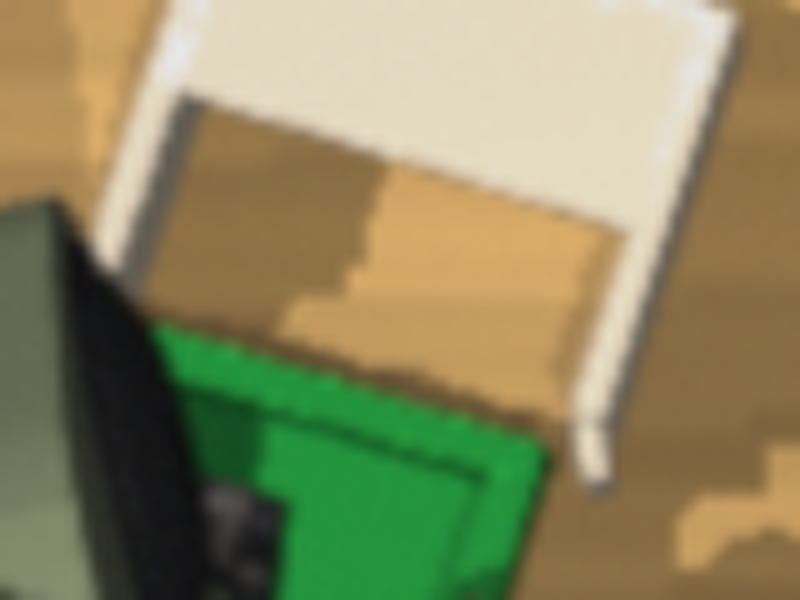

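The front right corner at crop (550,455) is just inside the right cheek's line (~565), so the fit is nearly centred. Now slide in while watching forces.

Emit:
jog_arm(deltas=[0.8,-5,0,0,0,0,0,0.8,-10,0,0,0,0,0,0.8,-16,0,0,0,0,0,0.8,-22,0,0,0,0,0,0.8,-28,0,0,0,0,0,0.8,-34,0,0,0,0,0,0.8,-40,0,0,0,0,0,0.8,-40,0,0,0,0,0])

```text
time_s: 30.0
eef_pos: [0.5543, 0.1959, 0.0101]
orientation: [[-0.27, -0.963, -0.001], [-0.963, 0.27, 0.001], [-0.001, 0.001, -1.0]]
wrist_force: [-4.4, 0.5, 4.0]
opening: 0.0088
```

```bash
python3 - <<'E'
from h import *
delta(.614,.1755,.0095,254.2)
c=cap('top','t22.png'); crop(c['image'],205,180,285,240,10,'t22c.png')
E
```

```text
t 30.0 at [0.5543 0.1959 0.0101] yaw -105.66 shift [  3.6 -63.    0.5] turn5 -71.97 alt 0.03 -143.97 j [ 12.  36. -20.  35.   0. -62.] F [-4.4  0.5  4. ] op 0.0088
```

View pics/t22c.png

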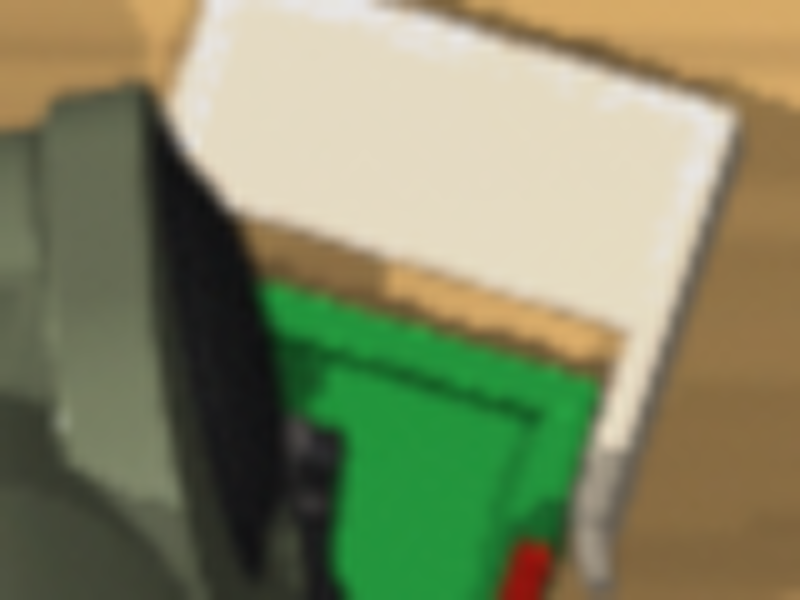

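It's inside the slot with negligible side force. Continue toward the stop.

Emit:
jog_arm(deltas=[0,-5,0,0,0,0,0,0,-12,0,0,0,0,0,0,-19,0,0,0,0,0,0,-26,0,0,0,0,0,0,-33,0,0,0,0,0,0,-40,0,0,0,0,0,0,-46,0,0,0,0,0,0,-51,0,0,0,0,0,0,-54,0,0,0,0,0,0,-54,0,0,0,0,0])

```text
time_s: 31.3
eef_pos: [0.6059, 0.1811, 0.0101]
orientation: [[-0.27, -0.963, -0.001], [-0.963, 0.27, 0.001], [-0.0, 0.001, -1.0]]
wrist_force: [-4.9, 0.7, 5.4]
opening: 0.0092
```

Emit:
jog_arm(deltas=[0,-3,0,0,0,0,0,0,-6,0,0,0,0,0,0,-8,0,0,0,0,0,0,-8,0,0,0,0,0])

```text
time_s: 31.8
eef_pos: [0.6133, 0.179, 0.0101]
orientation: [[-0.269, -0.963, -0.002], [-0.963, 0.269, 0.001], [-0.0, 0.002, -1.0]]
wrist_force: [-5.8, 1.4, 5.3]
opening: 0.0088
```

```bash
python3 - <<'E'
from h import *
delta(.614,.1755,.0095,254.2)
c=cap('top','t23.png'); crop(c['image'],185,160,305,250,6.6,'t23c.png')
c=cap('scene'); crop(c['image'],310,160,460,285,5,'s23.png')
E
```

```text
t 31.8 at [0.6133 0.179  0.0101] yaw -105.63 shift [ 3.2 -1.6  0.6] turn5 -71.97 alt 0.03 -143.97 j [ 10.  40. -11.  39.   0. -65.] F [-5.8  1.4  5.3] op 0.0088
```

View pics/s23.png

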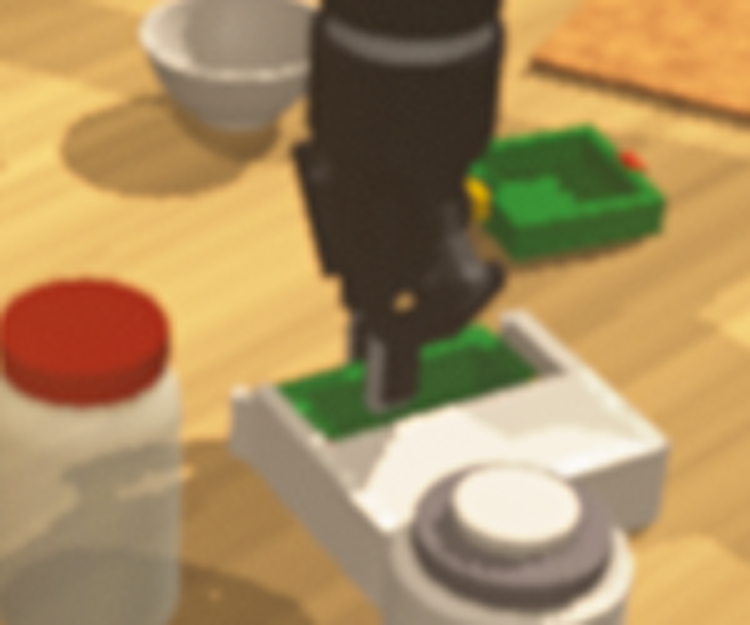

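No stop yet, only drag (about 6 N). Keep going gently until the force rises.

Emit:
jog_arm(deltas=[0,-2,0,0,0,0,0,0,-4,0,0,0,0,0,0,-6,0,0,0,0,0,0,-6,0,0,0,0,0])

```text
time_s: 32.4
eef_pos: [0.6141, 0.1788, 0.0101]
orientation: [[-0.268, -0.963, -0.01], [-0.963, 0.268, 0.003], [-0.0, 0.011, -1.0]]
wrist_force: [-18.1, 4.5, 17.2]
opening: 0.0088
```

Emit:
jog_arm(deltas=[0,-1.5,0,0,0,0,0,0,-3,0,0,0,0,0,0,-3,0,0,0,0,0])

```text
time_s: 32.78
eef_pos: [0.6141, 0.1788, 0.01]
orientation: [[-0.267, -0.964, -0.015], [-0.964, 0.267, 0.005], [-0.0, 0.016, -1.0]]
wrist_force: [-24.5, 6.5, 24.0]
opening: 0.0092
```

Hard stop at the expected home position (0.614). Relieve most of the push, then open.

Emit:
jog_arm(deltas=[0,3,0,0,0,0,0,0,6,0,0,0,0,0,0,6,0,0,0,0,0,0,6,0,0,0,0,0.12,0,6,0,0,0,0,0.25,0,6,0,0,0,0,0.3,0,6,0,0,0,0,0.3,0,6,0,0,0,0,0.3])

```text
time_s: 33.78
eef_pos: [0.6173, 0.1776, 0.01]
orientation: [[-0.27, -0.963, 0.0], [-0.963, 0.27, 0.0], [-0.0, -0.0, -1.0]]
wrist_force: [-0.5, -0.5, 0.3]
opening: 0.0257
```

```bash
python3 - <<'E'
from h import *
delta(.614,.1785,.0095,254.2)
c=cap('wrist','w24.png')
E
```

```text
t 33.77 at [0.6173 0.1776 0.01  ] yaw -105.66 shift [0.  3.5 0.5] turn5 -71.97 alt 0.03 -143.97 j [  9.  40. -10.  39.  -0. -65.] F [-0.5 -0.5  0.3] op 0.0257
```

View pics/w24.png

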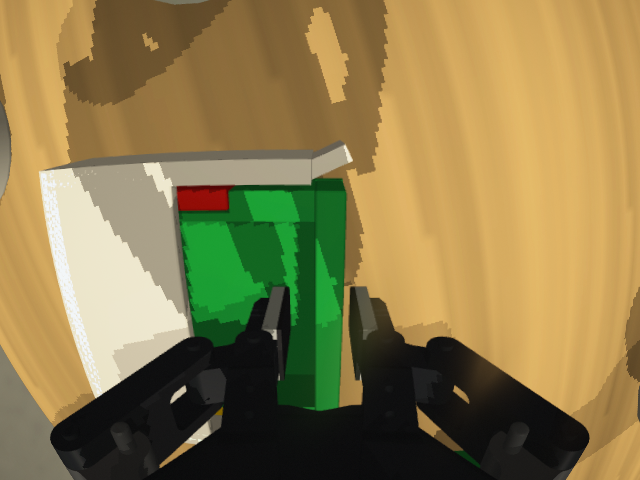

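Released; the tray is in the slot and red is flush. Lift straight up and away.

Emit:
jog_arm(deltas=[0,3,0,0,0,0,0.3,0,3,-10,0,0,0,0.3,0,3,-30,0,0,0,0.3,0,3,-60,0,0,0,0.3,0,3,-100,0,0,0,0.3,0,3,-130,0,0,0,0.3,0,40,-150,0,0,0,0.3,0,90,-150,0,0,0,0.3,0,130,-150,0,0,0,0.3,0,150,-150,0,0,0,0.3])

```text
time_s: 35.08
eef_pos: [0.4705, 0.2186, 0.161]
orientation: [[-0.268, -0.963, 0.0], [-0.963, 0.268, 0.0], [-0.0, -0.0, -1.0]]
wrist_force: [0.0, -0.3, -0.4]
opening: 0.0255
```

Emit:
jog_arm(deltas=[-50,20,0,0,0,0,0.3,-100,40,0,0,0,0,0.3,-150,60,0,0,0,0,0.3,-190,60,0,0,0,0,0.3,-190,60,0,0,0,0,0.3])

```text
time_s: 35.7
eef_pos: [0.4663, 0.42, 0.1606]
orientation: [[-0.267, -0.964, 0.002], [-0.964, 0.267, 0.001], [-0.002, -0.001, -1.0]]
wrist_force: [0.2, -0.8, 0.8]
opening: 0.0259
```

```bash
python3 - <<'E'
from h import *
delta(.614,.1785,.0095,254.2)
c=cap('top','t25.png'); crop(c['image'],205,165,285,225,10,'t25c.png')
c=cap('scene','s25.png')
E
```

```text
t 35.7 at [0.4663 0.42   0.1606] yaw -105.46 shift [ 193.6 -206.6  151. ] turn5 -71.93 alt 0.07 -143.93 j [ 35.  30.  -5.  55.   0. -39.] F [ 0.2 -0.8  0.8] op 0.0259
```

View pics/t25.png

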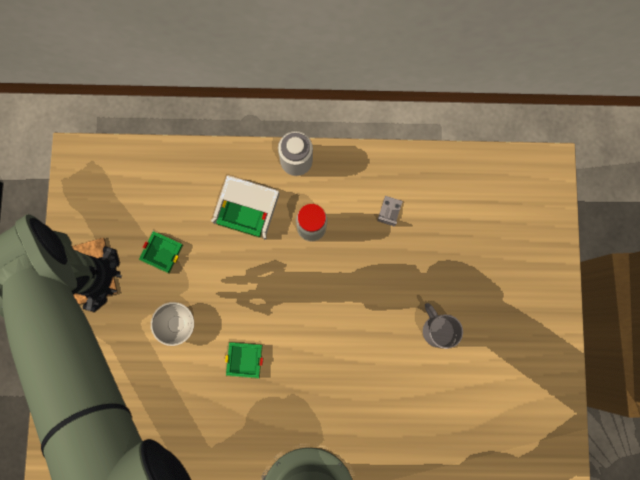

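View pics/t25c.png

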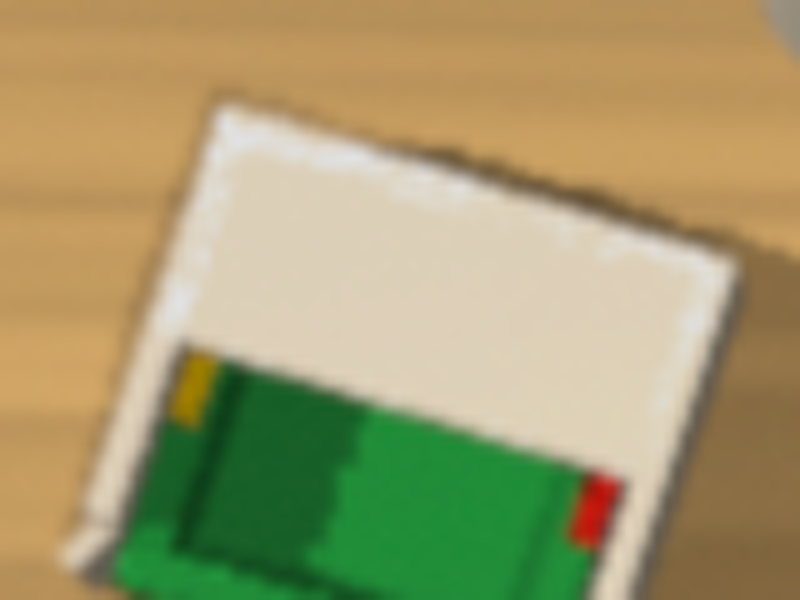

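```bash
python3 - <<'E'
from h import *
c=cap('top'); im=c['image']; crop(im,205,205,285,245,10,'t26.png')
h=cv2.cvtColor(im,cv2.COLOR_BGR2HSV); g=cv2.inRange(h,(45,90,30),(85,255,255)); m=np.zeros_like(g); m[180:245,205:285]=1; g=g*m
cs,_=cv2.findContours(g,cv2.RETR_EXTERNAL,cv2.CHAIN_APPROX_NONE); k=max(cs,key=cv2.contourArea)[:,0]
th=np.radians(-15.8); r=np.array([np.cos(th),np.sin(th)]); n=np.array([-r[1],r[0]]); O=np.array([.6203,.1736])
P=np.array([onz(c,*p,.028)[:2] for p in k]); Q=np.c_[(P-O)@r,(P-O)@n]*1000
# rear boundary points: for lateral bins the min along
b=[(y,Q[abs(Q[:,1]-y)<3][:,0].min()) for y in range(-40,41,5)]
b=np.array(b); f=np.polyfit(b[:,0],b[:,1],1); print(b[:,1].round(1),'rear mid',f[1],'angle',np.degrees(f[0]),'lat ext',Q[:,1].min(),Q[:,1].max())
for nm,u,v,z in [('jar',311.5,217.5,.13)]: print(onz(c,u,v,z))
a=cv2.imread('pics/top0.png').astype(int); d=np.abs(a-im.astype(int)).sum(2)
for nm,(x,y) in dict(jar=(311,218),can=(295,148),bowl=(172,324),mug=(443,328)).items(): print(nm,np.median(d[y-12:y+12,x-12:x+12]))
E
```

```text
[-13.9 -13.7 -13.7 -13.5 -13.2 -13.9 -13.7 -13.7 -13.5 -13.3 -13.3 -13.8
 -13.8 -13.5 -13.3 -13.3 -13.1] rear mid -13.542051158855292 angle 0.29458395279677146 lat ext -52.880674481811646 56.865678175200124
[0.6215563  0.00297391 0.13      ]
jar 9.0
can 14.0
bowl 92.0
mug 9.0
```

View pics/t26.png

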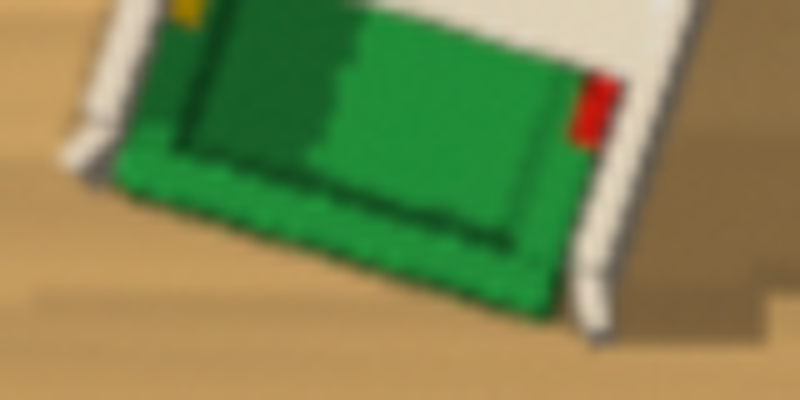

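The tray's rear edge is 13.5 mm out of the mouth by camera (12 nominal, about 1 mm calibration bias) and 0.3° off square. The bystanders are in place; the bowl's pixel change looks like the arm's shadow, since it still shows at (172,324). Handing in.

```bash
python3 -c "
from h import *
print(order.close_job()); print(get_obs()['time_s'])"
```

```text
the job is handed in; nothing more can be done
None
the job is handed in; nothing more can be done
```

The job is done and handed in at about 36 s of the 72 s allowed. No verdict was reported.

**What I did:** I held the large tray by its plain +x wall throughout. I pressed the red latch in on the bracket, turned the tray round with one re-grip, and pressed in the yellow latch. Then I slid the tray into the riser, plain -x side first, to the back stop, let go and moved the arm clear.

**What the last checks showed:**
- **Latches:** both look flush in the pictures. Each push stalled at about 40 N with no further motion.
- **Tray in the slot:** it met a hard stop at the expected home position (TCP x 0.614 m, about 25 N) and sits 0.3° off square.
- **Bystanders:** the jar, mug, bowl and canister are still at their starting pixels, checked by eye and by picture difference.

**What disagreed:**
- **Depth:** the camera puts the tray's rear side 13.5 mm out of the mouth against 12 mm nominal. That is inside the tolerance and about the size of the calibration error.
- **Approach to the slot:** the camera and the arm's own reckoning differed by 3 mm sideways. I followed the camera, and the tray went in with almost no side force.
- **Bowl:** its picture difference was higher than the others (92 against 9–14). I put this down to the arm's shadow, since the bowl still shows at the same pixel.

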